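Demagnetise the bench tools

TASK

Demagnetise the bench tools: take the cap off the demagnetiser's well and set it aside, switch on with the big key, press the small key farthest from it, then the small key next to it. Then, shortest tool first and longest last, hold each tool with its steel tip well down in the open well for about half a second, and lay it flat in the steel tray without dropping it. When all the tools are in the tray, press the small key next to the big one again and then the big key, and put the cap back on the well, plug down; press one key at a time, and leave the middle small key and everything else on the bench alone.

Things in the scene. Friction and masses are not known exactly. Their poses are not given: they have to be found in the camera images.
- probe: steel probe with a ball tip 16 mm across: a grey square handle 65 mm long, 18 mm wide and 18 mm high, then a thin steel shank ending in the tip, 125 mm long in all, 60 g, lying flat. Origin: centre of the handle's underside; x along the tool towards the tip, z up. The tip is 92.5 mm from the origin, 9 mm up. May be absent
- probe_tip (a point): end of the probe's ball tip
- spatula: steel spatula with a flat blade 40 x 16 x 4 mm: a grey square handle 75 mm long, 18 mm wide and 18 mm high, then a thin steel shank ending in the tip, 150 mm long in all, 60 g, lying flat. Origin: centre of the handle's underside; x along the tool towards the tip, z up. The tip is 112.5 mm from the origin, 9 mm up. May be absent
- spatula_tip (a point): end of the spatula's blade
- fork: steel fork with two straight prongs, 22 mm wide over both: a grey square handle 85 mm long, 18 mm wide and 18 mm high, then a thin steel shank ending in the tip, 175 mm long in all, 60 g, lying flat. Origin: centre of the handle's underside; x along the tool towards the tip, z up. The tip is 132.5 mm from the origin, 9 mm up. May be absent
- fork_tip (a point): point between the ends of the fork's prongs
- demag: the tool demagnetiser, fixed: a white slab 210 (x) x 230 (y) x 50 mm high. Towards the robot, a row of four round black keys (tops 74 mm up) at x = -62, y = +80 (big) to -78 mm; behind them on the right an open aluminium cup, the well (x = 45, y = -55 mm); left of it a free round place for the cap (x = 45, y = 60 mm). Origin: centre of its underside
- well_rim (a point): centre of the well's mouth, 110 mm above the table; z up. The well is 72 mm across inside, wall 6 mm, 55 mm deep
- power_top (a point): centre of the upper face of the big power key (34 mm across, at the left end of the row seen from the robot); pressed straight down
- run_top (a point): centre of the upper face of the run key: the small key (22 mm across) next to the big one, 58 mm from it; pressed straight down
- spare_top (a point): centre of the upper face of the middle one of the three small keys (22 mm across), not used in this job; pressed straight down
- level_top (a point): centre of the upper face of the strength key: the small key (22 mm across) farthest from the big one, 158 mm from it; pressed straight down
- power (a joint): travel of the big power key: 0 released, 0.008 m fully down (5 N); it counts as pressed beyond 0.005 m and springs back
- run (a joint): travel of the run key: 0 released, 0.008 m fully down (5 N); it counts as pressed beyond 0.005 m and springs back
- spare (a joint): travel of the unused middle key: 0 released, 0.008 m fully down (5 N); it counts as pressed beyond 0.005 m and springs back
- level (a joint): travel of the strength key: 0 released, 0.008 m fully down (5 N); it counts as pressed beyond 0.005 m and springs back
- tray: the open stainless steel tray, fixed, 260 (x) x 190 (y) mm outside, 24 mm high, walls and floor about 4 mm thick. Origin: centre of its underside, z up
- tube_rack: bystander: yellow tube rack, 90 x 200 x 50 mm
- plates: bystander: stack of clear well plates, 86 x 127 x 45 mm
- pipette: bystander: white pipette lying down, about 270 mm long
- puck: bystander: dark steel puck, 68 mm across, 26 mm high
- bottle: bystander: amber bottle, 64 mm across, 130 mm high
- cap: the well's loose cap, 120 g: a grey disc 92 mm across and 6 mm thick with a plug 60 mm across and 6 mm deep under it and a black upright knob 24 mm across and 28 mm high on top (40 mm high in all). Origin: centre of the plug's underside, z up. On the well the origin is 6 mm below the rim
There are look-alikes about, which are no part of the job. What is shaped like the spatula but purple is not meant.

How it is judged:
By the outcome, as a careful person would: the job done as asked, in the order asked, and still so for the second after the job is handed in, with the robot touching nothing.
Of probe, spatula, fork only 2 to 3 are there at a start; the rules pass over those that are not, and their reading is None.
At some moment in a run one of probe, spatula, fork may be knocked a few centimetres aside while the robot is not near it.
It also fails if it takes over 210 s, if anything falls off the work surface, if the arm or the gripper's body presses on something with over 40 N, if the wrist force passes 120 N, or if a joint passes its speed limit or range.

ROBOT

A 7-joint arm with a two-finger parallel gripper is mounted at the origin on the work surface. World frame = base frame: x ahead of the robot, y to its left, z up, the work surface at z = 0. Lengths are in m, angles in rad, forces in N, time in s.
With the tool pointing down it reaches from about 0.425 to 0.875 m from the base axis. Payload 4.7 kg.
Tool frame: the origin (TCP) lies between the finger pads; the fingertips stand 11 mm ahead of it and the grasp point (between the pads) lies 8 mm behind it; z points along the fingers, y is the line along which they close (so a half turn about z gives the same grasp; the last joint's range is limited). The gripper opens to 87 mm and grips with 3 to 60 N. Pads are 19 mm wide; open, the fingers measure 117 mm over their backs; the gripper's body (75 mm by 190 mm) begins 51 mm behind the grasp point.
Start: joints at [-1.129, 0.321, -0.07, 1.45, 0.023, 1.371, -0.057], TCP at [0.27, 0.591, 0.234] pointing down, gripper open.
Joint ranges: [-2.86, 2.86], [-0.3, 2.09], [-1.38, 1.24], [0.06, 2.45], [-1.56, 4.7], [0.09, 2.05], [-2.69, 2.69]. Speed limits (rad/s): [2.57, 2.57, 3.14, 3.14, 3.14, 3.14, 3.14].

INTERFACE

Orientations are given as a rotation vector (axis times angle).
In Python, from bench import ctrl gives the robot as it stands. The module is installed in compiled form; this text tells all that it offers.
- The arm moves only by the shell command python3 -m inch 'ROWS' [FORCE]. ROWS is JSON, a list of rows, each an object with "slide": the shift along the tool's x, y, z scaled (see below), a list of three; "angular": the turn, a rotation vector about the tool's x, y, z scaled (see below), a list of three; "claw": the opening, from -1 (shut) to 1 (fully open). In form: [{"slide": [tx, ty, tz], "angular": [rx, ry, rz], "claw": claw}, ...]. A call has 1 to 10 rows; each row is the pose to reach, as a shift and turn from the pose commanded when the call began, along the tool's axes at that moment; what a row does not reach only later rows make up. The controller multiplies each number of a shift by 0.25 m and each number of a turn by 30 degrees. A row lasts 1/10 s, in which the tool goes at most 50 mm and 8.59 degrees, less where a joint would pass 70% of its speed; a pose out of reach is approached as far as the arm can. A call with a number of a shift or a turn outside -1 to 1 is refused whole. A call with a gripper value outside its range is refused whole. The fingers move at their own pace and stop on an object; FORCE is the grip in N (left out, the last holds). Time passes only in rows, so rows that repeat a pose let the fingers close. It gives the time, the measured TCP pose, the force, the opening and the grip force at its end, in the units of the state.
- ctrl.get_state(): the state, without advancing time (a new reading comes with each control period).
- ctrl.get_image(name): name is "scene" or "side" or "wrist"; returns a dict with "color" (384x512x3 uint8, red, green, blue), "depth" (384x512 float32, m along the optical axis (not along the pixel's ray), 0 where there is no reading), "camera_matrix" (3x3 intrinsics, pixels), "dist_coeffs" ([k1, k2, p1, p2, k3] as OpenCV has them; the pictures are not rectified), "extrinsics" (4x4, takes a point from camera to world coordinates); the wrist camera has in their place "tool_from_camera" (4x4, takes a point from camera to tool coordinates, whose origin is the TCP and whose axes are the flange's). Camera axes: x right, y up, looking along -z (the intrinsics and any distortion apply to the point x, -y, -z); pixel columns grow to the right and rows downward; lengths in m; the calibration is good to about 2 mm. A picture is of the moment at which its call begins: read the wrist's pose just before it.
- ctrl.close_job(): hands the job in; it is judged then, once.
Trained networks look in the newest picture that a camera, given by its name, has taken for a name from the list of things; names that differ only in an ending like _2 or _b are one class to them, and where a whole thing is asked for, a point or a joint stands for the part that bears it (a point fixed in the world has none). Each returns a list of dicts, best first, with "confidence" (0 to 1); they miss things now and then, are a little off and sometimes report something else, mostly with a low value. They report only what shows in the picture. A call takes as long as a camera call. They do not tell look-alikes from the thing itself.
- ctrl.find_in(query, camera): "bbox" ([centre column, centre row, width, height] in pixels, round what is visible of it).
- ctrl.outline_of(query, camera): "mask" (384x512 bool, what is visible of it) and "bbox" ([centre column, centre row, width, height] in pixels, round what is visible of it).
The state is a dict: "time": time; "joint_positions": joint angles; "qd": joint speeds; "joint_torque": joint torques, N m; "position": TCP position; "tool_rot": TCP orientation; "ft_force": force on the tool from outside, world axes, zero at the start; "torque": the same for the moment, N m; "grip_width": opening from 0.0 (shut) to 1.0 (fully open); "grip_force": force on a finger pad.
Only numpy, scipy, OpenCV 4.12 (cv2) and the standard library are available. Lean on these libraries where they do the work, as an engineer would, in place of code of your own. Each camera call takes 0.05 s, during which the arm holds its last target. There are 200 camera calls.

## Working session

There is one attempt and no reset: what is moved stays moved. The work goes in short steps, Python scripts to look and compute and a shell command to move; the robot and the scene stay as the last step left them, time stands still between calls to the robot, and variables do not carry over. Pictures are saved under pics/ and viewed, at most 14 in all, crops included, and the job is handed in when it is done.

```bash
mkdir -p pics; python3 - <<'E'
from bench import ctrl
import cv2,numpy as np
s=ctrl.get_state()
for k in s: print(k,np.round(s[k],4))
for n in ["scene","side"]:
    im=ctrl.get_image(n); cv2.imwrite(f"pics/{n}0.png",im["color"][:,:,::-1]); print(n,im["camera_matrix"].tolist(),im["dist_coeffs"],np.round(im["extrinsics"],3).tolist())
E
```

```text
time 0.0
joint_positions [-1.1289  0.3218 -0.0701  1.4516  0.0226  1.3708 -0.0569]
qd [-0.0007  0.0008  0.0012  0.0006  0.0006  0.0016  0.0002]
joint_torque [-4.00000e-04 -4.91290e+01 -4.04000e-01 -3.12525e+01 -6.38000e-02
  4.39000e-02  2.00000e-04]
position [0.2695 0.5909 0.2325]
tool_rot [-6.6680e-01 -3.0697e+00  2.9000e-03]
ft_force [-0.1193 -0.7198 -0.212 ]
torque [-0.0101  0.0197 -0.0652]
grip_force 0.0
grip_width 1.0007
scene [[355.26418531377146, 0.0, 265.76843328083544], [0.0, 355.26418531377146, 191.5652738765076], [0.0, 0.0, 1.0]] [-0.0640997  0.         0.         0.         0.       ] [[-0.837, -0.415, 0.357, 0.854], [0.548, -0.639, 0.541, 0.562], [0.003, 0.648, 0.762, 0.883], [0.0, 0.0, 0.0, 1.0]]
side [[359.94429668963244, 0.0, 256.08334861831105], [0.0, 359.94429668963244, 189.09597214003148], [0.0, 0.0, 1.0]] [0.0352855 0.        0.        0.        0.       ] [[0.999, 0.033, -0.026, 0.439], [-0.042, 0.724, -0.688, -0.775], [-0.004, 0.688, 0.725, 0.925], [0.0, 0.0, 0.0, 1.0]]
```

View pics/scene0.png

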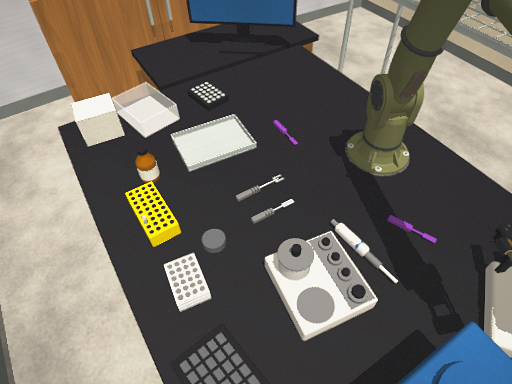

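View pics/side0.png

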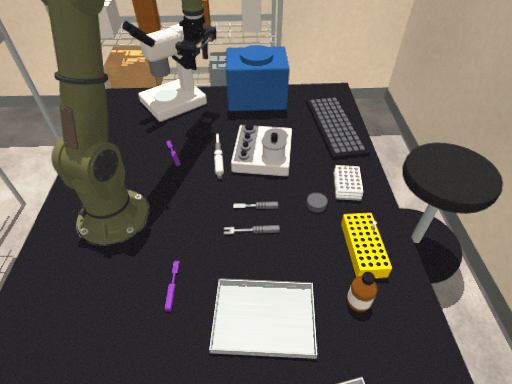

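Scene picture: grey fork at (260,187), grey spatula at (272,210). The purple look-alikes are at (286,132) and (412,229), and no probe shows. The demagnetiser is around (320,285) with the cap on its well at (295,255), and the tray is at (213,141). The side view agrees: fork (250,230), spatula (256,206), demagnetiser (263,150), tray (265,318).

```bash
cat > h.py <<'E'
from bench import ctrl
import cv2,numpy as np
from scipy.spatial.transform import Rotation as R
def T(s):
    M=np.eye(4);M[:3,:3]=R.from_rotvec(s["tool_rot"]).as_matrix();M[:3,3]=s["position"];return M
def cloud(n):
    s=ctrl.get_state();im=ctrl.get_image(n)
    E=im["extrinsics"] if n!="wrist" else T(s)@im["tool_from_camera"]
    K,d=np.array(im["camera_matrix"]),np.array(im["dist_coeffs"])
    v,u=np.mgrid[:384,:512]
    p=cv2.undistortPoints(np.stack([u,v],-1).reshape(-1,1,2).astype(float),K,d).reshape(384,512,2)
    z=im["depth"];P=np.stack([p[...,0]*z,-p[...,1]*z,-z],-1)
    W=P@np.array(E)[:3,:3].T+np.array(E)[:3,3]
    W[z==0]=np.nan
    return im,W
def rel(pos,yaw=None,pose=None):
    """slide/angular numbers from the present pose; yaw = heading of tool y axis in world (tool down)"""
    s=ctrl.get_state();M=T(s)
    d=M[:3,:3].T@(np.array(pos)-s["position"])/0.25
    out=[np.round(d,3).tolist()]
    if yaw is not None:
        y=np.array([np.cos(yaw),np.sin(yaw),0]);best=None
        for sg in (1,-1):
            Rt=np.stack([np.cross(sg*y,[0,0,-1]),sg*y,[0,0,-1]],1)
            r=R.from_matrix(M[:3,:3].T@Rt).as_rotvec()/np.radians(30)
            out.append(np.round(r,3).tolist())
    return out
def fit(mask,W,zmin,zmax):
    q=W[mask];q=q[(q[:,2]>zmin)&(q[:,2]<zmax)]
    (c,sz,a)=cv2.minAreaRect(q[:,:2].astype(np.float32))
    return np.round(c,4),np.round(sz,4),round(a,2),len(q),np.round(np.median(q[:,2]),4)
E
python3 - <<'E'
from h import *
for n in ["scene","side"]:
    im,W=cloud(n); np.savez(f"/tmp/{n}.npz",W=W,c=im["color"])
    for q in ["probe","spatula","fork","cap","tray","demag","power_top","run_top","spare_top","level_top"]:
        for r in ctrl.outline_of(q,n)[:4]:
            m=r["mask"]
            if m.sum()<8: continue
            try: print(n,q,round(r["confidence"],2),np.round(r["bbox"]),fit(m,W,-.005,.3),np.round(np.nanmean(W[m],0),4),im["color"][m].mean(0).round())
            except Exception as e: print(q,e)
s=ctrl.get_state();print(np.round(T(s),3))
print(np.round(ctrl.get_image("wrist")["tool_from_camera"],3))
E
```

```text
scene spatula 0.62 [271. 211.  45.  29.] (array([0.4701, 0.0157]), array([0.1496, 0.0225]), 0.89, 242, np.float64(0.015)) [0.4852 0.0191 0.0145] [160. 158. 153.]
scene spatula 0.51 [410. 227.  45.  24.] (array([0.1628, 0.3035]), array([0.0183, 0.1424]), 21.55, 203, np.float64(0.016)) [0.17   0.2878 0.0153] [126.  61. 150.]
scene spatula 0.44 [285. 132.  21.  20.] (array([ 0.2203, -0.266 ]), array([0.1246, 0.0301]), 86.45, 87, np.float64(0.0175)) [ 0.2261 -0.2851  0.0165] [147.  70. 176.]
scene cap 0.89 [294. 253.  37.  34.] (array([0.5242, 0.2   ]), array([0.1572, 0.0996]), 60.52, 967, np.float64(0.117)) [0.5458 0.2283 0.1187] [146. 142. 137.]
scene tray 0.95 [215. 143.  85.  57.] (array([ 0.466 , -0.3815]), array([0.2279, 0.2756]), 85.03, 2778, np.float64(0.0068)) [ 0.4751 -0.3704  0.0092] [215. 219. 209.]
scene tray 0.23 [348. 273.   7.   7.] (array([0.4508, 0.3206]), array([0.0161, 0.0153]), 45.41, 40, np.float64(0.0739)) [0.4511 0.3208 0.0739] [48. 47. 49.]
scene demag 0.91 [321. 285. 110. 108.] (array([0.4963, 0.2901]), array([0.2301, 0.2356]), 81.31, 6309, np.float64(0.0515)) [
[... 2185 characters left out ...]
ay([0.5004, 0.2848]), array([0.2327, 0.2219]), 81.39, 2295, np.float64(0.051)) [0.4955 0.2443 0.0508] [175. 169. 163.]
side power_top 0.53 [249. 126.  10.   6.] (array([0.4587, 0.3735]), array([0.0306, 0.0334]), 11.42, 51, np.float64(0.0732)) [0.4582 0.3693 0.072 ] [51. 49. 51.]
side spare_top 0.31 [263. 318. 112.  81.] (array([ 0.4732, -0.3603]), array([0.2044, 0.2697]), 84.61, 7552, np.float64(0.0055)) [ 0.4728 -0.3697  0.0073] [226. 227. 221.]
[[-0.91   0.415  0.     0.27 ]
 [ 0.415  0.91   0.     0.591]
 [-0.     0.    -1.     0.234]
 [ 0.     0.     0.     1.   ]]
[[-0.     0.97   0.243  0.065]
 [ 1.     0.    -0.    -0.001]
 [-0.     0.243 -0.97  -0.151]
 [ 0.     0.     0.     1.   ]]
```

Candidates: grey spatula scene (272,210), against purple ones at (286,132) and (412,229). The fork at (260,187) has no rival, and no probe is found. I choose the grey spatula and fork, and will check them in a close crop. First some geometry: obstacles, tray, tools.

```bash
python3 - <<'E'
from h import *
A=[np.load(f"/tmp/{n}.npz") for n in ("scene","side")]
P=np.concatenate([a["W"].reshape(-1,3) for a in A]);C=np.concatenate([a["c"].reshape(-1,3) for a in A]).astype(int)
b=(C[:,2]>C[:,0]+60)&(P[:,2]>.03)&(P[:,0]>.2)&(P[:,0]<1)&(P[:,1]<1)
print("blue",np.nanpercentile(P[b],[1,99],axis=0).round(3))
for i,(a,n) in enumerate(zip(A,("scene","side"))):
    W=a["W"]
    t=(W[...,0]>.3)&(W[...,0]<.65)&(W[...,1]>-.52)&(W[...,1]<-.22)
    print(n,"tray rim",fit(t,W,.02,.027))
    for nm,y0,y1 in(("spat",-.025,.05),("fork",-.15,-.03)):
        t=(W[...,0]>.36)&(W[...,0]<.58)&(W[...,1]>y0)&(W[...,1]<y1)
        q=W[t];q=q[(q[:,2]>.0145)&(q[:,2]<.03)];print(n,nm,"handle",cv2.minAreaRect(q[:,:2].astype(np.float32)),len(q))
    t=(W[...,0]>.45)&(W[...,0]<.65)&(W[...,1]>.13)&(W[...,1]<.33)
    print(n,"knob",fit(t,W,.138,.15),"disc",fit(t,W,.112,.120))
    t=(W[...,0]>.35)&(W[...,0]<.7)&(W[...,1]>.13)&(W[...,1]<.45)
    print(n,"slab",fit(t,W,.046,.054))
o=np.array([.5445,.2268])
E
python3 - <<'E'
from h import *
print(rel([.40,.42,.25],np.radians(81.3)))
E
```

```text
blue [[0.374 0.576 0.036]
 [0.619 0.748 0.224]]
scene tray rim (array([ 0.4747, -0.3668]), array([0.1948, 0.2591]), 84.86, 302, np.float64(0.0237))
scene spat handle ((0.4806930124759674, 0.01807217299938202), (0.01817794144153595, 0.1267210990190506), 88.70781707763672) 127
scene fork handle ((0.4617916941642761, -0.08408046513795853), (0.1548890471458435, 0.02233262173831463), 0.29472434520721436) 129
scene knob (array([0.5446, 0.2259]), array([0.021 , 0.0223]), 44.61, 73, np.float64(0.1444)) disc (array([0.5443, 0.2263]), array([0.0923, 0.0897]), 55.71, 844, np.float64(0.1168))
scene slab (array([0.508 , 0.2882]), array([0.2298, 0.2106]), 81.38, 4496, np.float64(0.0512))
side tray rim (array([ 0.4732, -0.3662]), array([0.1915, 0.2615]), 84.71, 613, np.float64(0.024))
side spat handle ((0.47781819105148315, 0.01597513072192669), (0.021029720082879066, 0.1308414340019226), 88.34733581542969) 104
side fork handle ((0.46533650159835815, -0.08482500910758972), (0.14550451934337616, 0.020547283813357353), 0.403669148683548) 130
side knob (array([0.5423, 0.2228]), array([0.0192, 0.025 ]), 17.93, 30, np.float64(0.1436)) disc (array([0.5436, 0.2236]), array([0.0905, 0.0886]), 34.52, 290, np.float64(0.1166))
side slab (array([0.5068, 0.284 ]), array([0.2324, 0.2079]), 81.41, 1175, np.float64(0.0507))
[[-0.759, -0.408, -0.066], [0.0, 0.0, -0.527], [0.0, -0.0, 5.473]]
```

```bash
python3 -m inch '[{"slide":[-0.759,-0.408,-0.07],"angular":[0,0,-0.527],"claw":1},{"slide":[-0.759,-0.408,-0.07],"angular":[0,0,-0.527],"claw":1},{"slide":[-0.759,-0.408,-0.07],"angular":[0,0,-0.527],"claw":1},{"slide":[-0.759,-0.408,-0.07],"angular":[0,0,-0.527],"claw":1},{"slide":[-0.759,-0.408,-0.07],"angular":[0,0,-0.527],"claw":1},{"slide":[-0.759,-0.408,-0.07],"angular":[0,0,-0.527],"claw":1},{"slide":[-0.759,-0.408,-0.07],"angular":[0,0,-0.527],"claw":1}]' 30
python3 -c "
from h import *
print(rel([.5443,.2258,.22],np.radians(81.3)))"
```

```text
time: 1.95
position: [0.3991, 0.4209, 0.2511]
tool_rot: [-0.237, -3.132, -0.002]
ft_force: [-0.4, 0.7, -0.8]
grip_width: 1.001
grip_force: 0.0
[[-0.692, -0.684, 0.123], [0.002, -0.002, 0.001], [0.003, 0.003, -5.999]]
```

```bash
python3 -m inch '[{"slide":[-0.692,-0.684,0.123],"angular":[0,0,0],"claw":1},{"slide":[-0.692,-0.684,0.123],"angular":[0,0,0],"claw":1},{"slide":[-0.692,-0.684,0.123],"angular":[0,0,0],"claw":1},{"slide":[-0.692,-0.684,0.123],"angular":[0,0,0],"claw":1},{"slide":[-0.692,-0.684,0.123],"angular":[0,0,0],"claw":1},{"slide":[-0.692,-0.684,0.123],"angular":[0,0,0],"claw":1},{"slide":[-0.692,-0.684,0.123],"angular":[0,0,0],"claw":1},{"slide":[-0.692,-0.684,0.123],"angular":[0,0,0],"claw":1}]'
python3 -c "
from h import *
im,W=cloud('wrist');cv2.imwrite('pics/w1.png',im['color'][:,:,::-1])
t=(W[...,0]>.45)&(W[...,0]<.65)&(W[...,1]>.13)&(W[...,1]<.33)
print(fit(t,W,.138,.15),fit(t,W,.112,.12))
print(rel([.5443,.2258,.131],np.radians(81.3)))
sc=ctrl.get_image('scene')['color'][150:270,210:350];cv2.imwrite('pics/crop1.png',cv2.resize(sc,None,fx=5,fy=5)[:,:,::-1])"
```

```text
time: 2.75
position: [0.5437, 0.2282, 0.2201]
tool_rot: [-0.231, -3.132, -0.002]
ft_force: [-0.5, 0.4, -0.2]
grip_width: 1.001
grip_force: 0.0
(array([0.5431, 0.2249]), array([0.0226, 0.023 ]), 6.25, 611, np.float64(0.1438)) (array([0.5414, 0.2254]), array([0.0903, 0.0866]), 81.74, 6584, np.float64(0.1161))
[[-0.004, -0.009, 0.357], [0.002, -0.001, 0.01], [0.002, 0.003, -5.99]]
```

View pics/crop1.png

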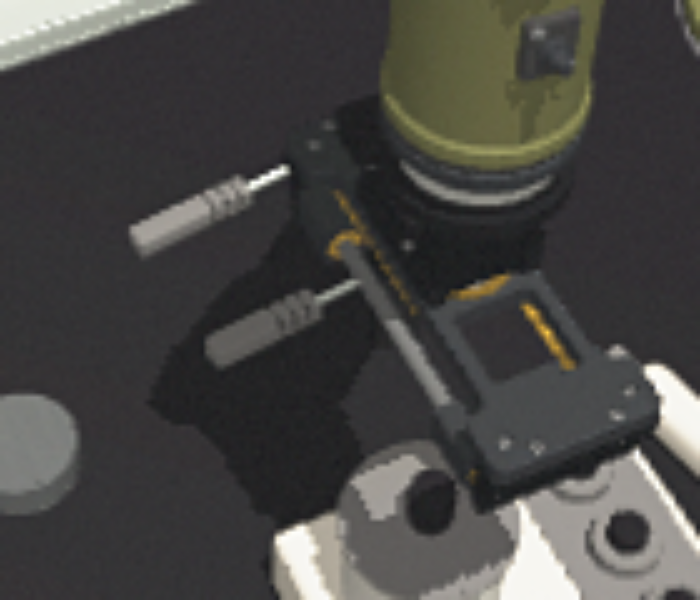

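View pics/w1.png

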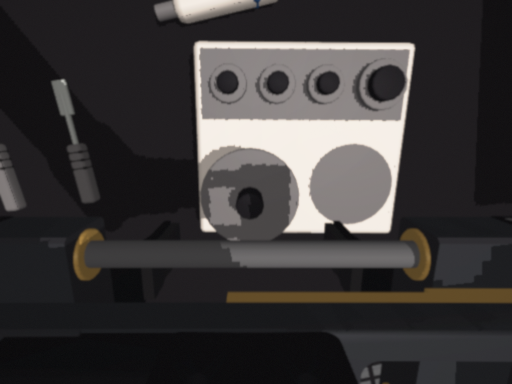

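The crop shows both grey tools: fork handle at (190,215), spatula handle at (265,325). In the wrist view the grey spatula's flat blade is at (63,97), the cap knob at (250,203), and the keys in the row at the top (y≈83). The choice is confirmed, so I descend on the knob.

```bash
python3 -m inch '[{"slide":[-0.001,-0.01,0.15],"angular":[0,0,0],"claw":1},{"slide":[-0.001,-0.01,0.3],"angular":[0,0,0],"claw":1},{"slide":[-0.001,-0.01,0.357],"angular":[0,0,0],"claw":1},{"slide":[-0.001,-0.01,0.357],"angular":[0,0,0],"claw":1},{"slide":[-0.001,-0.01,0.357],"angular":[0,0,0],"claw":-1},{"slide":[-0.001,-0.01,0.357],"angular":[0,0,0],"claw":-1},{"slide":[-0.001,-0.01,0.357],"angular":[0,0,0],"claw":-1},{"slide":[-0.001,-0.01,0.357],"angular":[0,0,0],"claw":-1},{"slide":[-0.001,-0.01,0.357],"angular":[0,0,0],"claw":-1},{"slide":[-0.001,-0.01,0.357],"angular":[0,0,0],"claw":-1}]' 30
python3 -c "
from h import *
print(rel([.5443,.2258,.165]), rel([.5608,.3395,.165]), rel([.5608,.3395,.078]))"
```

```text
time: 3.85
position: [0.5451, 0.2222, 0.1312]
tool_rot: [0.238, 3.132, 0.0]
ft_force: [-0.1, -0.7, 0.5]
grip_width: 0.54
grip_force: 0.0
[[0.005, 0.014, -0.135]] [[0.009, 0.473, -0.135]] [[0.009, 0.473, 0.213]]
```

```bash
python3 -m inch '[{"slide":[0.004,0.011,0],"angular":[0,0,0],"claw":-1},{"slide":[0.004,0.011,0],"angular":[0,0,0],"claw":-1},{"slide":[0.004,0.011,0],"angular":[0,0,0],"claw":-1},{"slide":[0.004,0.011,0],"angular":[0,0,0],"claw":-1},{"slide":[0.004,0.011,0],"angular":[0,0,0],"claw":-1},{"slide":[0.004,0.011,0],"angular":[0,0,0],"claw":-1},{"slide":[0.004,0.011,0],"angular":[0,0,0],"claw":-1},{"slide":[0.004,0.011,-0.07],"angular":[0,0,0],"claw":-1},{"slide":[0.004,0.011,-0.14],"angular":[0,0,0],"claw":-1},{"slide":[0.004,0.011,-0.14],"angular":[0,0,0],"claw":-1}]' 30
python3 -c "
from h import *
print(rel([.5617,.3395,.165]), rel([.5617,.3395,.078]))"
```

```text
time: 4.85
position: [0.546, 0.2254, 0.1684]
tool_rot: [0.238, 3.129, 0.003]
ft_force: [-0.2, 0.8, -0.9]
grip_width: 0.267
grip_force: 30.0
[[0.007, 0.461, 0.015]] [[0.008, 0.46, 0.363]]
```

```bash
python3 -m inch '[{"slide":[0,0.15,0],"angular":[0,0,0],"claw":-1},{"slide":[0.003,0.3,0],"angular":[0,0,0],"claw":-1},{"slide":[0.006,0.461,0],"angular":[0,0,0],"claw":-1},{"slide":[0.006,0.461,0.1],"angular":[0,0,0],"claw":-1},{"slide":[0.006,0.461,0.2],"angular":[0,0,0],"claw":-1},{"slide":[0.006,0.461,0.28],"angular":[0,0,0],"claw":-1},{"slide":[0.006,0.461,0.32],"angular":[0,0,0],"claw":-1},{"slide":[0.006,0.461,0.345],"angular":[0,0,0],"claw":-1},{"slide":[0.006,0.461,0.36],"angular":[0,0,0],"claw":-1},{"slide":[0.006,0.461,0.36],"angular":[0,0,0],"claw":-1}]' 30
```

```text
time: 5.85
position: [0.561, 0.3394, 0.0773]
tool_rot: [0.239, 3.131, 0.002]
ft_force: [-0.8, -1.2, -0.7]
grip_width: 0.266
grip_force: 30.0
```

```bash
python3 -m inch '[{"slide":[0,0,0.005],"angular":[0,0,0],"claw":-1},{"slide":[0,0,0.005],"angular":[0,0,0],"claw":-1},{"slide":[0,0,0.005],"angular":[0,0,0],"claw":0.2},{"slide":[0,0,0.005],"angular":[0,0,0],"claw":0.2},{"slide":[0,0,0.005],"angular":[0,0,0],"claw":0.2},{"slide":[0,0,0.005],"angular":[0,0,0],"claw":0.2},{"slide":[0,0,-0.1],"angular":[0,0,0],"claw":0.2},{"slide":[0,0,-0.2],"angular":[0,0,0],"claw":0.2},{"slide":[0,0,-0.28],"angular":[0,0,0],"claw":-1},{"slide":[0,0,-0.28],"angular":[0,0,0],"claw":-1}]' 30
python3 -c "
from h import *
print(rel([.4588,.3755,.12]), rel([.4588,.3755,.078]))"
```

```text
time: 6.85
position: [0.5623, 0.3404, 0.1496]
tool_rot: [0.238, 3.128, 0.006]
ft_force: [-0.3, -0.1, -0.0]
grip_width: 0.494
grip_force: 0.0
[[0.431, 0.076, 0.117]] [[0.432, 0.075, 0.285]]
```

```bash
python3 -m inch '[{"slide":[0.2,0.076,0],"angular":[0,0,0],"claw":-1},{"slide":[0.4,0.076,0],"angular":[0,0,0],"claw":-1},{"slide":[0.431,0.076,0],"angular":[0,0,0],"claw":-1},{"slide":[0.431,0.076,0.1],"angular":[0,0,0],"claw":-1},{"slide":[0.431,0.076,0.18],"angular":[0,0,0],"claw":-1},{"slide":[0.431,0.076,0.2],"angular":[0,0,0],"claw":-1},{"slide":[0.431,0.076,0.2],"angular":[0,0,0],"claw":-1},{"slide":[0.431,0.076,0.2],"angular":[0,0,0],"claw":-1}]' 30
python3 -c "
from h import *
print(rel([.4588,.3755,.078]))
im,W=cloud('scene');cv2.imwrite('pics/s2.png',cv2.resize(im['color'][200:350,240:420],None,fx=4,fy=4)[:,:,::-1])"
```

```text
time: 7.65
position: [0.4575, 0.3744, 0.0966]
tool_rot: [0.239, 3.132, 0.001]
ft_force: [-1.1, -0.0, 0.5]
grip_width: 0.005
grip_force: 0.0
[[-0.005, 0.005, 0.074]]
```

View pics/s2.png

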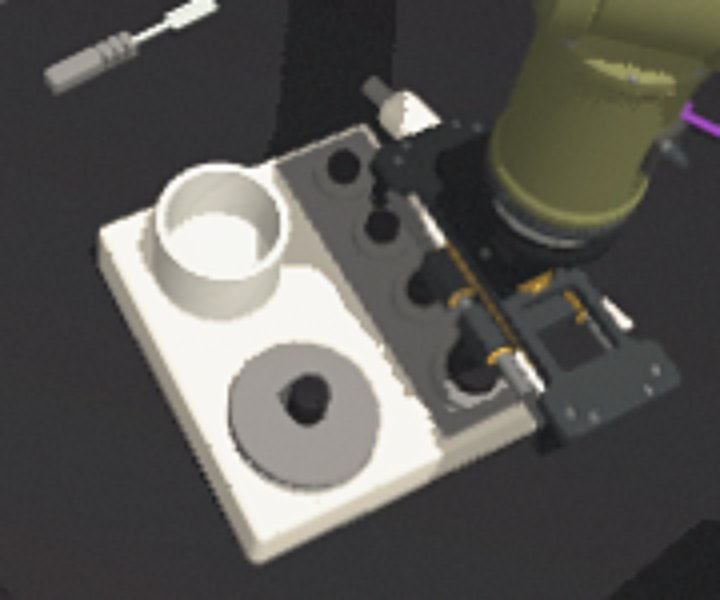

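The cap stands on its place (307,400 in the crop), the well is open (220,230), and the fingers are over the big key (472,375). I press it slowly and read the force.

```bash
python3 -m inch '[{"slide":[-0.005,0.005,0.03],"angular":[0,0,0],"claw":-1},{"slide":[-0.005,0.005,0.055],"angular":[0,0,0],"claw":-1},{"slide":[-0.005,0.005,0.068],"angular":[0,0,0],"claw":-1},{"slide":[-0.005,0.005,0.074],"angular":[0,0,0],"claw":-1},{"slide":[-0.005,0.005,0.074],"angular":[0,0,0],"claw":-1},{"slide":[-0.005,0.005,0.074],"angular":[0,0,0],"claw":-1}]' 30
```

```text
time: 8.3
position: [0.459, 0.3759, 0.0784]
tool_rot: [0.238, 3.131, 0.002]
ft_force: [2.2, 0.8, 4.1]
grip_width: 0.002
grip_force: 2.2
```

```bash
python3 -m inch '[{"slide":[0,0,0.004],"angular":[0,0,0],"claw":-1},{"slide":[0,0,0.004],"angular":[0,0,0],"claw":-1},{"slide":[0,0,0.004],"angular":[0,0,0],"claw":-1}]'
python3 -m inch '[{"slide":[0,0,-0.06],"angular":[0,0,0],"claw":-1},{"slide":[0,0,-0.12],"angular":[0,0,0],"claw":-1},{"slide":[0,0,-0.12],"angular":[0,0,0],"claw":-1}]'
python3 -c "
from h import *
print(rel([.4352,.2205,.11]), rel([.4352,.2205,.0775]))"
```

```text
time: 8.6
position: [0.459, 0.3759, 0.0774]
tool_rot: [0.238, 3.131, 0.002]
ft_force: [2.1, 1.0, 6.6]
grip_width: 0.001
grip_force: 3.0
time: 8.9
position: [0.4587, 0.3759, 0.1089]
tool_rot: [0.238, 3.131, 0.003]
ft_force: [-0.1, -0.6, 0.5]
grip_width: 0.005
grip_force: 0.0
[[-0.001, -0.629, -0.006]] [[-0.001, -0.629, 0.124]]
```

```bash
python3 -m inch '[{"slide":[0,-0.2,0],"angular":[0,0,0],"claw":-1},{"slide":[0,-0.4,0],"angular":[0,0,0],"claw":-1},{"slide":[0,-0.6,0],"angular":[0,0,0],"claw":-1},{"slide":[0,-0.629,0],"angular":[0,0,0],"claw":-1},{"slide":[0,-0.629,0],"angular":[0,0,0],"claw":-1},{"slide":[0,-0.629,0.06],"angular":[0,0,0],"claw":-1},{"slide":[0,-0.629,0.1],"angular":[0,0,0],"claw":-1},{"slide":[0,-0.629,0.124],"angular":[0,0,0],"claw":-1},{"slide":[0,-0.629,0.124],"angular":[0,0,0],"claw":-1},{"slide":[0,-0.629,0.124],"angular":[0,0,0],"claw":-1}]'
```

```text
time: 9.9
position: [0.4345, 0.2218, 0.0773]
tool_rot: [-0.235, -3.132, -0.002]
ft_force: [-4.3, -0.7, 13.6]
grip_width: 0.004
grip_force: 6.9
```

```bash
python3 -m inch '[{"slide":[0,0,-0.06],"angular":[0,0,0],"claw":-1},{"slide":[0,0,-0.12],"angular":[0,0,0],"claw":-1},{"slide":[0,0,-0.12],"angular":[0,0,0],"claw":-1}]'
python3 -c "
from h import *
print(rel([.4502,.3195,.11]), rel([.4502,.3195,.0778]))"
```

```text
time: 10.2
position: [0.4355, 0.2216, 0.107]
tool_rot: [0.236, 3.13, 0.003]
ft_force: [0.4, 0.6, 0.2]
grip_width: 0.004
grip_force: 0.0
[[0.0, 0.396, -0.011]] [[0.001, 0.396, 0.118]]
```

```bash
python3 -m inch '[{"slide":[0,0.2,0],"angular":[0,0,0],"claw":-1},{"slide":[0,0.39,0],"angular":[0,0,0],"claw":-1},{"slide":[0,0.396,0],"angular":[0,0,0],"claw":-1},{"slide":[0,0.396,0],"angular":[0,0,0],"claw":-1},{"slide":[0,0.396,0.06],"angular":[0,0,0],"claw":-1},{"slide":[0,0.396,0.1],"angular":[0,0,0],"claw":-1},{"slide":[0,0.396,0.117],"angular":[0,0,0],"claw":-1},{"slide":[0,0.396,0.117],"angular":[0,0,0],"claw":-1},{"slide":[0,0.396,0.117],"angular":[0,0,0],"claw":-1}]'
python3 -m inch '[{"slide":[0,0,-0.1],"angular":[0,0,0],"claw":-1},{"slide":[0,0,-0.2],"angular":[0,0,0],"claw":-1},{"slide":[0,0,-0.4],"angular":[0,0,0],"claw":1},{"slide":[0,0,-0.6],"angular":[0,0,0],"claw":1},{"slide":[0,0,-0.6],"angular":[0,0,0],"claw":1}]'
```

```text
time: 11.1
position: [0.4494, 0.3164, 0.0773]
tool_rot: [-0.241, -3.132, 0.001]
ft_force: [-3.7, -2.7, 11.5]
grip_width: 0.002
grip_force: 5.9
time: 11.6
position: [0.4527, 0.3189, 0.2332]
tool_rot: [0.24, 3.124, 0.013]
ft_force: [0.3, 0.2, -0.2]
grip_width: 0.191
grip_force: 0.0
```

```bash
python3 -c "
from h import *
print(rel([.56,.06,.30],np.pi/2))"
```

```text
[[-0.585, -0.955, -0.271], [0.016, 0.017, -0.293], [0.025, -0.024, 5.707]]
```

```bash
python3 -m inch '[{"slide":[-0.585,-0.955,-0.271],"angular":[0.016,0.017,-0.293],"claw":1},{"slide":[-0.585,-0.955,-0.271],"angular":[0.016,0.017,-0.293],"claw":1},{"slide":[-0.585,-0.955,-0.271],"angular":[0.016,0.017,-0.293],"claw":1},{"slide":[-0.585,-0.955,-0.271],"angular":[0.016,0.017,-0.293],"claw":1},{"slide":[-0.585,-0.955,-0.271],"angular":[0.016,0.017,-0.293],"claw":1},{"slide":[-0.585,-0.955,-0.271],"angular":[0.016,0.017,-0.293],"claw":1},{"slide":[-0.585,-0.955,-0.271],"angular":[0.016,0.017,-0.293],"claw":1},{"slide":[-0.585,-0.955,-0.271],"angular":[0.016,0.017,-0.293],"claw":1}]'
cat > meas.py <<'E'
from h import *
import sys
im,W=cloud('wrist');cv2.imwrite(sys.argv[1],im['color'][:,:,::-1])
for n in("probe","spatula","fork"):
    for r in ctrl.outline_of(n,'wrist')[:3]:
        m=r["mask"];q=W[m];q=q[(q[:,2]>.002)&(q[:,2]<.03)]
        if len(q)<30: continue
        hi=q[(q[:,2]>.0155)]
        print(n,round(r["confidence"],2),np.round(r["bbox"]),im["color"][m].mean(0).round(),"all",[np.round(a,4) for a in cv2.minAreaRect(q[:,:2].astype(np.float32))],"hi",[np.round(a,4) for a in cv2.minAreaRect(hi[:,:2].astype(np.float32))])
E
python3 meas.py pics/w2.png
```

```text
time: 12.4
position: [0.5575, 0.0577, 0.2929]
tool_rot: [-0.004, -3.131, 0.012]
ft_force: [0.3, 1.0, -0.3]
grip_width: 0.919
grip_force: 0.0
probe 0.69 [156.  96.  23. 124.] [129. 127. 124.] all [array([ 0.4516, -0.0856]), array([0.0229, 0.1748]), np.float64(89.1007)] hi [array([ 0.4969, -0.0841]), array([0.0179, 0.0841]), np.float64(89.9271)]
spatula 0.95 [227. 110.  17. 108.] [141. 138. 136.] all [array([0.4685, 0.0171]), array([0.0174, 0.1508]), np.float64(88.751)] hi [array([0.5061, 0.0159]), array([0.0165, 0.0749]), np.float64(88.6543)]
fork 0.57 [156.  94.  23. 127.] [131. 128. 126.] all [array([ 0.4515, -0.0856]), array([0.0229, 0.1748]), np.float64(89.1007)] hi [array([ 0.4968, -0.0841]), array([0.0174, 0.0841]), np.float64(89.391)]
```

View pics/w2.png

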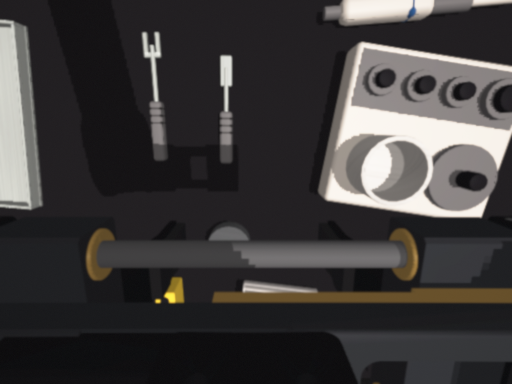

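Clear view: grey spatula at (226,110), fork at (157,97), both with tips towards the robot. The well is open at (400,168) and there is no probe. Next I grasp the spatula.

```bash
python3 -c "
from h import *
print(rel([.506,.016,.06],np.radians(88.75)))
print(rel([.506,.016,.015],np.radians(88.75)))"
```

```text
[[0.195, -0.173, 0.936], [-0.014, -0.021, 0.049], [0.033, -0.022, -5.95]]
[[0.193, -0.172, 1.116], [-0.014, -0.021, 0.049], [0.033, -0.022, -5.95]]
```

```bash
python3 -m inch '[{"slide":[0.195,-0.173,0.2],"angular":[-0.014,-0.021,0.049],"claw":1},{"slide":[0.195,-0.173,0.4],"angular":[-0.014,-0.021,0.049],"claw":1},{"slide":[0.195,-0.173,0.6],"angular":[-0.014,-0.021,0.049],"claw":1},{"slide":[0.195,-0.173,0.8],"angular":[-0.014,-0.021,0.049],"claw":1},{"slide":[0.195,-0.173,0.9],"angular":[-0.014,-0.021,0.049],"claw":1},{"slide":[0.195,-0.173,0.936],"angular":[-0.014,-0.021,0.049],"claw":1},{"slide":[0.195,-0.173,0.936],"angular":[-0.014,-0.021,0.049],"claw":1}]'
python3 -c "
from h import *
print(rel([.506,.016,.015],np.radians(88.75)))"
```

```text
time: 13.3
position: [0.5057, 0.0152, 0.0599]
tool_rot: [-0.036, -3.14, 0.002]
ft_force: [0.4, 1.0, -0.5]
grip_width: 0.999
grip_force: 0.0
[[-0.001, 0.003, 0.18], [-0.002, -0.003, -0.002], [-0.005, 0.003, 5.998]]
```

```bash
python3 -m inch '[{"slide":[0,0.003,0.12],"angular":[0,0,0],"claw":0},{"slide":[0,0.003,0.17],"angular":[0,0,0],"claw":0},{"slide":[0,0.003,0.18],"angular":[0,0,0],"claw":-0.5},{"slide":[0,0.003,0.18],"angular":[0,0,0],"claw":-1},{"slide":[0,0.003,0.18],"angular":[0,0,0],"claw":-1},{"slide":[0,0.003,0.18],"angular":[0,0,0],"claw":-1},{"slide":[0,0.003,0.18],"angular":[0,0,0],"claw":-1},{"slide":[0,0.003,0.18],"angular":[0,0,0],"claw":-1},{"slide":[0,0.003,0.18],"angular":[0,0,0],"claw":-1},{"slide":[0,0.003,0.18],"angular":[0,0,0],"claw":-1}]' 40
```

```text
time: 14.3
position: [0.5072, 0.0154, 0.016]
tool_rot: [0.038, 3.14, -0.0]
ft_force: [0.2, 0.2, 0.8]
grip_width: 0.203
grip_force: 40.0
```

```bash
python3 -m inch '[{"slide":[0,0,-0.1],"angular":[0,0,0],"claw":-1},{"slide":[0,0,-0.25],"angular":[0,0,0],"claw":-1},{"slide":[0,0,-0.45],"angular":[0,0,0],"claw":-1},{"slide":[0,0,-0.65],"angular":[0,0,0],"claw":-1},{"slide":[0,0,-0.85],"angular":[0,0,0],"claw":-1},{"slide":[0,0,-1],"angular":[0,-0.25,0],"claw":-1},{"slide":[0,0,-1],"angular":[0,-0.5,0],"claw":-1},{"slide":[0,0,-1],"angular":[0,-0.75,0],"claw":-1},{"slide":[0,0,-1],"angular":[0,-1,0],"claw":-1},{"slide":[0,0,-1],"angular":[0,-1,0],"claw":-1}]'
python3 -c "
from h import *
s=ctrl.get_state();print(np.round(s['joint_positions'],3));print(T(s).round(3))
im,W=cloud('side');cv2.imwrite('pics/s3.png',im['color'][20:320,80:400,::-1])"
```

```text
time: 15.3
position: [0.5166, 0.0222, 0.2558]
tool_rot: [0.022, 2.685, -0.004]
ft_force: [-0.3, -0.5, 1.2]
grip_width: 0.202
grip_force: 40.0
[ 8.200e-02 -3.010e-01 -1.830e-01  2.103e+00 -1.000e-03  8.810e-01
  1.450e+00]
[[-0.897  0.017  0.441  0.517]
 [ 0.015  1.    -0.007  0.022]
 [-0.441  0.001 -0.898  0.256]
 [ 0.     0.     0.     1.   ]]
```

View pics/s3.png

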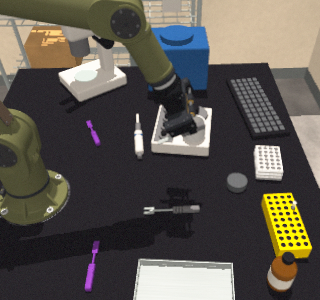

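The arm hit its shoulder limit while tilting straight outward. A sideways-tilted wrist, with the tool pointing along the demagnetiser's x axis, leaves more room, so I add a tilt-aware helper.

```bash
cat >> h.py <<'E'
def relT(pos,head,tilt):
    """TCP pos, heading (deg) of tool y, tilt (deg) about tool y towards outward"""
    s=ctrl.get_state();M=T(s);h=np.radians(head)
    y=np.array([np.cos(h),np.sin(h),0]);z=np.array([0,0,-1.])
    Rt=np.stack([np.cross(y,z),y,z],1)@R.from_euler('y',-tilt,degrees=True).as_matrix()
    d=M[:3,:3].T@(np.array(pos)-s["position"])/0.25
    return np.round(d,3).tolist(),np.round(R.from_matrix(M[:3,:3].T@Rt).as_rotvec()/np.radians(30),3).tolist()
def st():
    s=ctrl.get_state();M=T(s);print("q",np.round(s['joint_positions'],2),"pos",np.round(s['position'],4),"x",M[:3,0].round(3),"y",M[:3,1].round(3))
E
python3 -c "
from h import *
print(relT([.60,.20,.27],81.3,20))"
```

```text
([-0.315, 0.73, 0.083], [0.095, 0.203, 0.229])
```

```bash
python3 -m inch '[{"slide":[-0.1,0.15,0],"angular":[0.03,0.1,0.08],"claw":-1},{"slide":[-0.2,0.3,0.03],"angular":[0.06,0.2,0.15],"claw":-1},{"slide":[-0.315,0.5,0.08],"angular":[0.095,0.2,0.229],"claw":-1},{"slide":[-0.315,0.73,0.08],"angular":[0.095,0.2,0.229],"claw":-1},{"slide":[-0.315,0.73,0.08],"angular":[0.095,0.2,0.229],"claw":-1},{"slide":[-0.315,0.73,0.08],"angular":[0.095,0.2,0.229],"claw":-1},{"slide":[-0.315,0.73,0.08],"angular":[0.095,0.2,0.229],"claw":-1}]'
python3 -c "
from h import *
st();print(relT([.60,.22,.28],81.3,50))"
```

```text
time: 16.05
position: [0.6003, 0.201, 0.2738]
tool_rot: [0.208, 2.783, -0.036]
ft_force: [0.3, -1.6, -1.0]
grip_width: 0.205
grip_force: 40.0
q [-0.04  0.07 -0.46  1.72  0.27  1.09  0.83] pos [0.6003 0.201  0.2738] x [-0.928  0.14  -0.344] y [0.149 0.989 0.001]
([0.003, 0.075, -0.028], [0.004, -0.996, 0.004])
```

```bash
python3 -m inch '[{"slide":[0,0.075,-0.028],"angular":[0,-0.25,0],"claw":-1},{"slide":[0,0.075,-0.028],"angular":[0,-0.5,0],"claw":-1},{"slide":[0,0.075,-0.028],"angular":[0,-0.75,0],"claw":-1},{"slide":[0,0.075,-0.028],"angular":[0,-0.98,0],"claw":-1},{"slide":[0,0.075,-0.028],"angular":[0,-0.98,0],"claw":-1},{"slide":[0,0.075,-0.028],"angular":[0,-0.98,0],"claw":-1}]'
python3 -c "
from h import *
st();print(relT([.59,.22,.27],81.3,65));im,W=cloud('side');cv2.imwrite('pics/s4.png',cv2.resize(im['color'][0:260,80:400],None,fx=2,fy=2)[:,:,::-1])"
```

```text
time: 16.65
position: [0.601, 0.2187, 0.2813]
tool_rot: [0.173, 2.273, -0.078]
ft_force: [0.9, 0.5, -0.4]
grip_width: 0.198
grip_force: 40.0
q [-0.1  -0.11 -0.58  2.07  0.89  0.74  0.17] pos [0.601  0.2187 0.2813] x [-0.642  0.099 -0.76 ] y [0.151 0.989 0.001]
([0.063, -0.001, -0.004], [0.002, -0.517, -0.001])
```

View pics/s4.png

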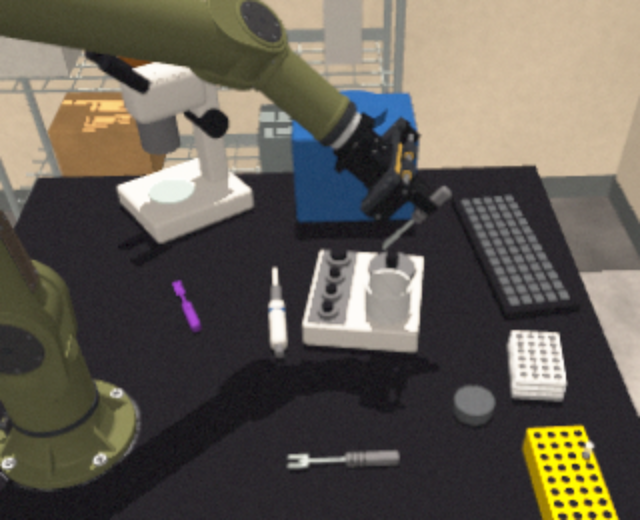

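The spatula's tip, at (388,245), hangs over the well at (390,270). I tilt it further and then lower it.

```bash
cat >> h.py <<'E'
def relTip(tip,head,tilt,off):
    h=np.radians(head);y=np.array([np.cos(h),np.sin(h),0]);z=np.array([0,0,-1.])
    Rt=np.stack([np.cross(y,z),y,z],1)@R.from_euler('y',-tilt,degrees=True).as_matrix()
    p=np.array(tip)-Rt@np.array(off);return p.round(4).tolist(),relT(p,head,tilt)
def tip(off):
    M=T(ctrl.get_state());return (M[:3,:3]@np.array(off)+M[:3,3]).round(4)
E
python3 -c "
from h import *
o=[.1135,0,.007];print(tip(o));print(relTip([.5394,.2266,.15],81.3,65,o));print(relTip([.5394,.2266,.074],81.3,65,o))"
```

```text
[0.5344 0.2298 0.1915]
([0.5805, 0.2203, 0.2558], ([0.136, -0.009, 0.004], [0.003, -0.515, -0.005]))
([0.5805, 0.2203, 0.1798], ([0.367, -0.01, 0.201], [0.003, -0.515, -0.005]))
```

```bash
python3 -m inch '[{"slide":[0.05,-0.009,0],"angular":[0,-0.25,0],"claw":-1},{"slide":[0.136,-0.009,0.004],"angular":[0.003,-0.515,0],"claw":-1},{"slide":[0.136,-0.009,0.004],"angular":[0.003,-0.515,0],"claw":-1},{"slide":[0.136,-0.009,0.004],"angular":[0.003,-0.515,0],"claw":-1},{"slide":[0.136,-0.009,0.004],"angular":[0.003,-0.515,0],"claw":-1}]'
python3 -c "
from h import *
o=[.1135,0,.007];st();print(tip(o));print(relTip([.5394,.2266,.074],81.3,65,o))"
```

```text
time: 17.2
position: [0.5806, 0.221, 0.255]
tool_rot: [0.154, 2.005, -0.097]
ft_force: [0.3, -0.1, -0.5]
grip_width: 0.202
grip_force: 40.0
q [-0.11 -0.07 -0.73  2.27  1.48  0.84 -0.5 ] pos [0.5806 0.221  0.255 ] x [-0.42   0.066 -0.905] y [0.152 0.988 0.001]
[0.5393 0.2275 0.1492]
([0.5805, 0.2203, 0.1798], ([0.272, -0.003, 0.128], [-0.001, -0.004, -0.003]))
```

```bash
python3 -m inch '[{"slide":[0.09,-0.001,0.042],"angular":[0,0,0],"claw":-1},{"slide":[0.18,-0.002,0.085],"angular":[0,0,0],"claw":-1},{"slide":[0.24,-0.003,0.113],"angular":[0,0,0],"claw":-1},{"slide":[0.272,-0.003,0.128],"angular":[0,0,0],"claw":-1},{"slide":[0.272,-0.003,0.128],"angular":[0,0,0],"claw":-1}]'
python3 -c "
from h import *
o=[.1135,0,.007];st();print(tip(o));im,W=cloud('scene');cv2.imwrite('pics/s5.png',cv2.resize(im['color'][180:360,220:400],None,fx=3,fy=3)[:,:,::-1])"
```

```text
time: 17.7
position: [0.5808, 0.2202, 0.1791]
tool_rot: [0.155, 2.004, -0.097]
ft_force: [0.2, 0.4, -0.1]
grip_width: 0.201
grip_force: 40.0
q [-0.14  0.13 -0.74  2.32  1.71  0.96 -0.74] pos [0.5808 0.2202 0.1791] x [-0.419  0.066 -0.906] y [0.153 0.988 0.001]
[0.5396 0.2268 0.0734]
```

View pics/s5.png

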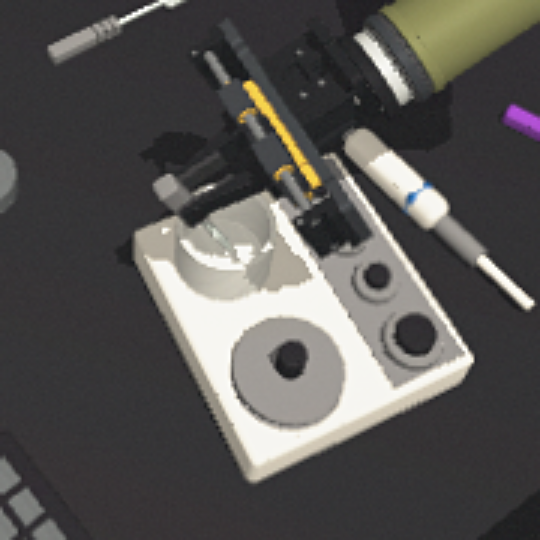

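The blade is inside the open well at (240,250) and the forces are nil. I hold 0.6 s and then lift out.

```bash
python3 -m inch '[{"slide":[0,0,0],"angular":[0,0,0],"claw":-1},{"slide":[0,0,0],"angular":[0,0,0],"claw":-1},{"slide":[0,0,0],"angular":[0,0,0],"claw":-1},{"slide":[0,0,0],"angular":[0,0,0],"claw":-1},{"slide":[0,0,0],"angular":[0,0,0],"claw":-1},{"slide":[-0.09,0,-0.043],"angular":[0,0,0],"claw":-1},{"slide":[-0.2,0,-0.093],"angular":[0,0,0],"claw":-1},{"slide":[-0.36,0,-0.17],"angular":[0,0,0],"claw":-1},{"slide":[-0.36,0,-0.17],"angular":[0,0,0],"claw":-1}]'
python3 -c "
from h import *
st();print(relT([.60,.18,.28],81.3,37));print(relT([.60,.15,.28],81.3,5))"
```

```text
time: 18.65
position: [0.5806, 0.2232, 0.2879]
tool_rot: [0.154, 1.99, -0.089]
ft_force: [0.1, 0.8, 0.2]
grip_width: 0.204
grip_force: 40.0
q [-0.09 -0.13 -0.74  2.25  1.41  0.81 -0.41] pos [0.5806 0.2232 0.2879] x [-0.406  0.068 -0.911] y [0.149 0.989 0.007]
([-0.015, -0.159, 0.106], [0.013, 0.956, -0.008])
([-0.023, -0.278, 0.122], [0.015, 2.023, -0.004])
```

```bash
python3 -m inch '[{"slide":[0,-0.05,0.03],"angular":[0,0.25,0],"claw":-1},{"slide":[0,-0.1,0.06],"angular":[0,0.5,0],"claw":-1},{"slide":[-0.015,-0.159,0.1],"angular":[0.01,0.75,0],"claw":-1},{"slide":[-0.015,-0.159,0.1],"angular":[0.01,0.95,0],"claw":-1},{"slide":[-0.015,-0.159,0.1],"angular":[0.01,0.95,0],"claw":-1}]'
python3 -c "
from h import *
st();print(relT([.60,.08,.28],82,8))"
```

```text
time: 19.15
position: [0.5972, 0.1768, 0.2719]
tool_rot: [0.194, 2.502, -0.066]
ft_force: [-0.3, -0.7, -2.3]
grip_width: 0.205
grip_force: 40.0
q [-0.09 -0.1  -0.44  1.97  0.49  0.81  0.62] pos [0.5972 0.1768 0.2719] x [-0.796  0.124 -0.592] y [ 0.155  0.988 -0.002]
([-0.076, -0.381, 0.016], [-0.014, 0.943, -0.027])
```

```bash
python3 -m inch '[{"slide":[-0.03,-0.12,0],"angular":[0,0.25,0],"claw":-1},{"slide":[-0.05,-0.25,0],"angular":[0,0.5,0],"claw":-1},{"slide":[-0.076,-0.381,0.016],"angular":[0,0.75,-0.01],"claw":-1},{"slide":[-0.076,-0.381,0.016],"angular":[-0.014,0.943,-0.027],"claw":-1},{"slide":[-0.076,-0.381,0.016],"angular":[-0.014,0.943,-0.027],"claw":-1}]'
python3 -c "
from h import *
st();print(relT([.55,-.16,.22],84.8,0))"
```

```text
time: 19.65
position: [0.6019, 0.078, 0.2784]
tool_rot: [0.216, 2.993, -0.017]
ft_force: [0.0, 0.1, -1.8]
grip_width: 0.202
grip_force: 40.0
q [ 0.01  0.12 -0.23  1.61  0.08  1.28  1.19] pos [0.6019 0.078  0.2784] x [-0.98   0.142 -0.14 ] y [ 0.144  0.99  -0.001]
([0.101, -0.972, 0.223], [-0.009, 0.269, -0.102])
```

```bash
python3 -m inch '[{"slide":[0.02,-0.2,0.05],"angular":[0,0.1,-0.05],"claw":-1},{"slide":[0.05,-0.4,0.1],"angular":[0,0.27,-0.1],"claw":-1},{"slide":[0.07,-0.6,0.15],"angular":[-0.009,0.27,-0.1],"claw":-1},{"slide":[0.101,-0.8,0.223],"angular":[-0.009,0.27,-0.1],"claw":-1},{"slide":[0.101,-0.972,0.223],"angular":[-0.009,0.27,-0.1],"claw":-1},{"slide":[0.101,-0.972,0.223],"angular":[-0.009,0.27,-0.1],"claw":-1}]'
python3 -c "
from h import *
st();print(relT([.5077,-.4098,.08],84.8,0))"
```

```text
time: 20.25
position: [0.5458, -0.1648, 0.2194]
tool_rot: [-0.151, -3.138, 0.008]
ft_force: [-0.2, -0.3, -0.7]
grip_width: 0.202
grip_force: 40.0
q [ 0.29  0.16 -0.05  1.68  0.01  1.31  1.71] pos [ 0.5458 -0.1648  0.2194] x [-0.995  0.096  0.   ] y [ 0.096  0.995 -0.005]
([0.058, -0.987, 0.562], [-0.009, -0.0, -0.01])
```

```bash
python3 -m inch '[{"slide":[0.02,-0.2,0.05],"angular":[-0.009,0,-0.01],"claw":-1},{"slide":[0.04,-0.4,0.1],"angular":[-0.009,0,-0.01],"claw":-1},{"slide":[0.058,-0.6,0.15],"angular":[-0.009,0,-0.01],"claw":-1},{"slide":[0.058,-0.8,0.22],"angular":[-0.009,0,-0.01],"claw":-1},{"slide":[0.058,-0.987,0.3],"angular":[-0.009,0,-0.01],"claw":-1},{"slide":[0.058,-0.987,0.45],"angular":[-0.009,0,-0.01],"claw":-1},{"slide":[0.058,-0.987,0.562],"angular":[-0.009,0,-0.01],"claw":-1},{"slide":[0.058,-0.987,0.562],"angular":[-0.009,0,-0.01],"claw":-1}]'
python3 -c "
from h import *
st();print(relT([.5077,-.4098,.022],84.8,0));im,W=cloud('side');cv2.imwrite('pics/s6.png',cv2.resize(im['color'][180:370,180:370],None,fx=3,fy=3)[:,:,::-1])"
```

```text
time: 21.05
position: [0.5114, -0.3976, 0.0749]
tool_rot: [-0.125, -3.134, -0.017]
ft_force: [0.8, 1.3, -1.6]
grip_width: 0.199
grip_force: 40.0
q [ 0.56  0.44  0.08  1.63 -0.05  1.09  2.15] pos [ 0.5114 -0.3976  0.0749] x [-0.997  0.08   0.006] y [0.08  0.997 0.011]
([0.01, -0.052, 0.211], [0.02, -0.011, 0.021])
```

View pics/s6.png

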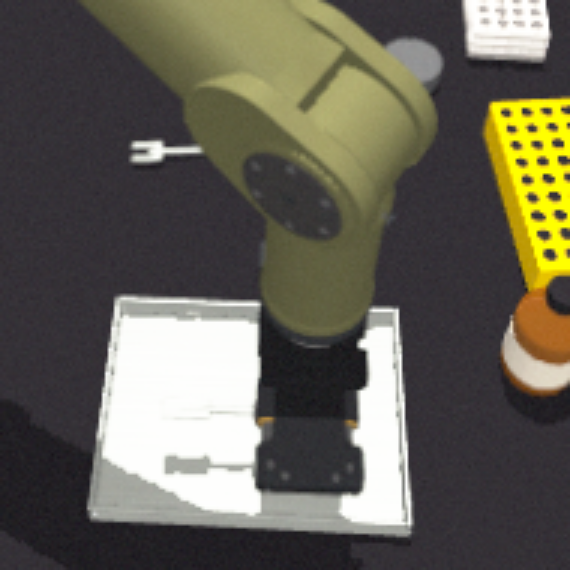

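The spatula, blade at (190,465), is over the tray interior. I lower it gently.

```bash
python3 -m inch '[{"slide":[0.01,-0.03,0.1],"angular":[0.01,-0.005,0.01],"claw":-1},{"slide":[0.01,-0.03,0.15],"angular":[0.01,-0.005,0.01],"claw":-1},{"slide":[0.01,-0.03,0.18],"angular":[0.01,-0.005,0.01],"claw":-1},{"slide":[0.01,-0.03,0.2],"angular":[0.01,-0.005,0.01],"claw":-1},{"slide":[0.01,-0.03,0.205],"angular":[0.01,-0.005,0.01],"claw":-1},{"slide":[0.01,-0.03,0.205],"angular":[0.01,-0.005,0.01],"claw":-1}]'
python3 -c "
from h import *
st();print(relT([.5077,-.4098,.021],84.8,0))"
```

```text
time: 21.7
position: [0.5118, -0.4085, 0.0296]
tool_rot: [0.134, 3.133, -0.001]
ft_force: [-0.1, 0.4, -1.2]
grip_width: 0.2
grip_force: 40.0
q [ 0.57  0.49  0.09  1.65 -0.05  1.    2.16] pos [ 0.5118 -0.4085  0.0296] x [-0.996  0.085 -0.006] y [ 0.085  0.996 -0.   ]
([0.016, -0.006, 0.034], [-0.0, 0.011, 0.01])
```

```bash
python3 -m inch '[{"slide":[0,0,0.016],"angular":[0,0.011,0],"claw":-1},{"slide":[0,0,0.026],"angular":[0,0.011,0],"claw":-1},{"slide":[0,0,0.032],"angular":[0,0.011,0],"claw":-1},{"slide":[0,0,0.032],"angular":[0,0.011,0],"claw":-1}]'

```

```text
time: 22.1
position: [0.5111, -0.4085, 0.0207]
tool_rot: [-0.135, -3.137, -0.001]
ft_force: [0.0, -0.5, -0.6]
grip_width: 0.201
grip_force: 40.0
```

```bash
python3 -m inch '[{"slide":[0,0,0.004],"angular":[0,0,0],"claw":-1},{"slide":[0,0,0.004],"angular":[0,0,0],"claw":-1},{"slide":[0,0,0.004],"angular":[0,0,0],"claw":-1}]'

```

```text
time: 22.4
position: [0.5114, -0.4087, 0.0201]
tool_rot: [-0.135, -3.138, -0.0]
ft_force: [-0.7, -0.2, -1.0]
grip_width: 0.207
grip_force: 40.0
```

```bash
python3 -m inch '[{"slide":[0,0,0.003],"angular":[0,0,0],"claw":-1},{"slide":[0,0,0.003],"angular":[0,0,0],"claw":-1},{"slide":[0,0,0.003],"angular":[0,0,0],"claw":-0.25},{"slide":[0,0,0.003],"angular":[0,0,0],"claw":-0.25},{"slide":[0,0,0.003],"angular":[0,0,0],"claw":-0.25},{"slide":[0,0,-0.1],"angular":[0,0,0],"claw":-0.25},{"slide":[0,0,-0.3],"angular":[0,0,0],"claw":-0.25},{"slide":[0,0,-0.5],"angular":[0,0,0],"claw":-0.25},{"slide":[0,0,-0.7],"angular":[0,0,0],"claw":-0.25},{"slide":[0,0,-0.9],"angular":[0,0,0],"claw":-0.25}]'
python3 -c "
from h import *
st();print(relT([.58,-.17,.28],89.5,0))"
```

```text
time: 23.4
position: [0.5112, -0.4085, 0.2469]
tool_rot: [-0.135, -3.138, -0.0]
ft_force: [1.4, -1.2, -0.4]
grip_width: 0.375
grip_force: 0.0
q [ 0.55  0.32  0.1   1.42 -0.03  1.4   2.14] pos [ 0.5112 -0.4085  0.2469] x [-0.996  0.086  0.001] y [0.086 0.996 0.   ]
([-0.192, 0.974, -0.132], [0.0, -0.001, -0.148])
```

```bash
python3 -m inch '[{"slide":[-0.04,0.2,-0.132],"angular":[0,0,-0.148],"claw":1},{"slide":[-0.08,0.4,-0.132],"angular":[0,0,-0.148],"claw":1},{"slide":[-0.12,0.6,-0.132],"angular":[0,0,-0.148],"claw":1},{"slide":[-0.16,0.8,-0.132],"angular":[0,0,-0.148],"claw":1},{"slide":[-0.192,0.974,-0.132],"angular":[0,0,-0.148],"claw":1},{"slide":[-0.192,0.974,-0.132],"angular":[0,0,-0.148],"claw":1},{"slide":[-0.192,0.974,-0.132],"angular":[0,0,-0.148],"claw":1}]'
python3 meas.py pics/w3.png; python3 -c "
from h import *
print(relT([.4968,-.0844,.06],89.5,0))"
```

```text
time: 24.1
position: [0.5809, -0.1675, 0.2779]
tool_rot: [-0.005, -3.141, -0.001]
ft_force: [-0.3, -1.3, -0.6]
grip_width: 0.921
grip_force: 0.0
spatula 0.89 [ 80.  92.  23. 118.] [159. 156. 154.] all [array([ 0.4722, -0.4112]), array([0.0295, 0.1493]), np.float64(85.8068)] hi [array([ 0.4732, -0.4065]), array([0.0195, 0.1479]), np.float64(85.836)]
fork 0.8 [315.  73.  20. 133.] [165. 161. 159.] all [array([ 0.4528, -0.0862]), array([0.0225, 0.1742]), np.float64(89.3019)] hi [array([ 0.4973, -0.0851]), array([0.085 , 0.0176]), np.float64(0.2791)]
fork 0.54 [368. 226.  41.  31.] [107. 106. 107.] all [array([0.6628, 0.0092]), array([0.0444, 0.0539]), np.float64(1.8484)] hi [array([0.6624, 0.0092]), array([0.044 , 0.0535]), np.float64(0.2321)]
([0.334, 0.351, 0.871], [-0.001, -0.002, -0.007])
```

View pics/w3.png

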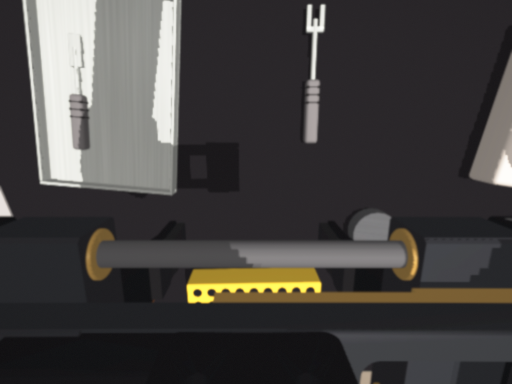

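The spatula lies flat in the tray at (80,92), and the fork is unmoved at (313,75). Next is the fork.

```bash
python3 -m inch '[{"slide":[0.2,0.2,0.2],"angular":[0,0,0],"claw":1},{"slide":[0.334,0.348,0.4],"angular":[0,0,0],"claw":1},{"slide":[0.334,0.348,0.6],"angular":[0,0,0],"claw":1},{"slide":[0.334,0.348,0.8],"angular":[0,0,0],"claw":1},{"slide":[0.334,0.348,0.871],"angular":[0,0,0],"claw":1},{"slide":[0.334,0.348,0.871],"angular":[0,0,0],"claw":1},{"slide":[0.334,0.348,0.871],"angular":[0,0,0],"claw":1}]'
python3 -c "
from h import *
print(relT([.4968,-.0847,.015],89.4,0))"
```

```text
time: 25.0
position: [0.4958, -0.0835, 0.059]
tool_rot: [-0.016, -3.137, -0.001]
ft_force: [-0.3, 0.2, 0.9]
grip_width: 0.999
grip_force: 0.0
([-0.005, -0.005, 0.176], [0.001, -0.009, 0.0])
```

```bash
python3 -m inch '[{"slide":[-0.004,-0.005,0.12],"angular":[0,-0.005,0],"claw":0},{"slide":[-0.004,-0.005,0.165],"angular":[0,-0.005,0],"claw":0},{"slide":[-0.004,-0.005,0.175],"angular":[0,-0.005,0],"claw":-0.5},{"slide":[-0.004,-0.005,0.175],"angular":[0,-0.005,0],"claw":-1},{"slide":[-0.004,-0.005,0.175],"angular":[0,-0.005,0],"claw":-1},{"slide":[-0.004,-0.005,0.175],"angular":[0,-0.005,0],"claw":-1},{"slide":[-0.004,-0.005,0.175],"angular":[0,-0.005,0],"claw":-1},{"slide":[-0.004,-0.005,0.175],"angular":[0,-0.005,0],"claw":-1},{"slide":[-0.004,-0.005,0.175],"angular":[0,-0.005,0],"claw":-1},{"slide":[-0.004,-0.005,0.175],"angular":[0,-0.005,0],"claw":-1}]' 40
python3 -m inch '[{"slide":[0,0,-0.1],"angular":[0,0,0],"claw":-1},{"slide":[0,0,-0.25],"angular":[0,0,0],"claw":-1},{"slide":[0,0,-0.45],"angular":[0,0,0],"claw":-1},{"slide":[0,0,-0.65],"angular":[0,0,0],"claw":-1},{"slide":[0,0,-0.85],"angular":[0,0,0],"claw":-1},{"slide":[0,0,-1],"angular":[0,0,0],"claw":-1},{"slide":[0,0,-1],"angular":[0,0,0],"claw":-1}]'
python3 -c "
from h import *
st();print(relT([.60,.13,.29],81.3,10))"
```

```text
time: 26.0
position: [0.4982, -0.0836, 0.0167]
tool_rot: [0.013, 3.14, 0.0]
ft_force: [0.4, -0.1, 0.8]
grip_width: 0.204
grip_force: 40.0
time: 26.7
position: [0.5007, -0.084, 0.2729]
tool_rot: [0.013, 3.129, -0.002]
ft_force: [-0.1, -0.2, -0.9]
grip_width: 0.203
grip_force: 40.0
q [ 0.22 -0.   -0.11  1.74 -0.    1.39  1.68] pos [ 0.5007 -0.084   0.2729] x [-1.     0.008 -0.013] y [ 0.008  1.    -0.001]
([-0.391, 0.859, -0.064], [0.023, -0.308, 0.273])
```

```bash
python3 -m inch '[{"slide":[-0.08,0.17,-0.03],"angular":[0,0,0.08],"claw":-1},{"slide":[-0.16,0.34,-0.06],"angular":[0,0,0.16],"claw":-1},{"slide":[-0.24,0.51,-0.064],"angular":[0,-0.1,0.27],"claw":-1},{"slide":[-0.32,0.68,-0.064],"angular":[0.02,-0.3,0.273],"claw":-1},{"slide":[-0.391,0.859,-0.064],"angular":[0.023,-0.308,0.273],"claw":-1},{"slide":[-0.391,0.859,-0.064],"angular":[0.023,-0.308,0.273],"claw":-1}]'
python3 -c "
from h import *
st();print(relT([.60,.2187,.29],81.3,38))"
```

```text
time: 27.3
position: [0.5961, 0.1394, 0.2809]
tool_rot: [0.209, 2.974, -0.011]
ft_force: [-0.2, 0.4, -0.5]
grip_width: 0.2
grip_force: 40.0
q [-0.03  0.12 -0.31  1.61  0.11  1.27  1.07] pos [0.5961 0.1394 0.2809] x [-0.977  0.138 -0.16 ] y [0.139 0.99  0.004]
([0.023, 0.316, -0.039], [0.016, -0.96, 0.018])
```

```bash
python3 -m inch '[{"slide":[0,0.1,-0.03],"angular":[0,-0.25,0],"claw":-1},{"slide":[0.02,0.2,-0.039],"angular":[0.005,-0.5,0.01],"claw":-1},{"slide":[0.023,0.316,-0.039],"angular":[0.016,-0.75,0.018],"claw":-1},{"slide":[0.023,0.316,-0.039],"angular":[0.016,-0.96,0.018],"claw":-1},{"slide":[0.023,0.316,-0.039],"angular":[0.016,-0.96,0.018],"claw":-1},{"slide":[0.023,0.316,-0.039],"angular":[0.016,-0.96,0.018],"claw":-1}]'
python3 -c "
from h import *
o=[.1335,0,.0077];st();print(tip(o),relTip([.5394,.2266,.16],81.3,65,o))"
```

```text
time: 27.9
position: [0.6019, 0.2079, 0.2907]
tool_rot: [0.202, 2.472, -0.077]
ft_force: [1.0, -0.8, -0.4]
grip_width: 0.201
grip_force: 40.0
q [-0.16 -0.07 -0.44  1.92  0.56  0.87  0.52] pos [0.6019 0.2079 0.2907] x [-0.778  0.126 -0.616] y [ 0.164  0.986 -0.006]
[0.5027 0.2239 0.2025] ([0.5883, 0.2191, 0.2842], ([0.064, 0.036, -0.017], [-0.026, -0.9, -0.007]))
```

```bash
python3 -m inch '[{"slide":[0.01,0.036,0],"angular":[0,-0.25,0],"claw":-1},{"slide":[0.03,0.036,0],"angular":[-0.01,-0.5,0],"claw":-1},{"slide":[0.06,0.036,-0.017],"angular":[-0.026,-0.75,-0.007],"claw":-1},{"slide":[0.06,0.036,-0.017],"angular":[-0.026,-0.9,-0.007],"claw":-1},{"slide":[0.06,0.036,-0.017],"angular":[-0.026,-0.9,-0.007],"claw":-1},{"slide":[0.06,0.036,-0.017],"angular":[-0.026,-0.9,-0.007],"claw":-1}]'
python3 -c "
from h import *
o=[.1335,0,.0077];st();print(tip(o),relTip([.5394,.2266,.073],81.3,65,o))"
```

```text
time: 28.5
position: [0.5905, 0.2187, 0.285]
tool_rot: [0.156, 2.002, -0.098]
ft_force: [1.2, -0.0, 0.1]
grip_width: 0.208
grip_force: 40.0
q [-0.17 -0.11 -0.64  2.23  1.42  0.81 -0.4 ] pos [0.5905 0.2187 0.285 ] x [-0.417  0.066 -0.907] y [0.154 0.988 0.001]
[0.5418 0.2264 0.1607] ([0.5883, 0.2191, 0.1972], ([0.322, 0.0, 0.14], [-0.005, 0.002, -0.004]))
```

```bash
python3 -m inch '[{"slide":[0.1,0,0.044],"angular":[0,0,0],"claw":-1},{"slide":[0.2,0,0.087],"angular":[0,0,0],"claw":-1},{"slide":[0.28,0,0.122],"angular":[0,0,0],"claw":-1},{"slide":[0.322,0,0.14],"angular":[0,0,0],"claw":-1},{"slide":[0.322,0,0.14],"angular":[0,0,0],"claw":-1},{"slide":[0.322,0,0.14],"angular":[0,0,0],"claw":-1}]'
python3 -c "
from h import *
o=[.1335,0,.0077];st();print(tip(o));im,W=cloud('scene');cv2.imwrite('pics/s7.png',cv2.resize(im['color'][180:360,220:400],None,fx=3,fy=3)[:,:,::-1])"
python3 -m inch '[{"slide":[0,0,0],"angular":[0,0,0],"claw":-1},{"slide":[0,0,0],"angular":[0,0,0],"claw":-1},{"slide":[0,0,0],"angular":[0,0,0],"claw":-1},{"slide":[0,0,0],"angular":[0,0,0],"claw":-1},{"slide":[0,0,0],"angular":[0,0,0],"claw":-1}]'
```

```text
time: 29.1
position: [0.5889, 0.2202, 0.1989]
tool_rot: [0.156, 1.999, -0.096]
ft_force: [0.1, -0.9, -1.3]
grip_width: 0.2
grip_force: 40.0
q [-0.19  0.08 -0.67  2.3   1.67  0.92 -0.69] pos [0.5889 0.2202 0.1989] x [-0.415  0.067 -0.908] y [0.154 0.988 0.003]
[0.5405 0.2281 0.0745]
time: 29.65
position: [0.5873, 0.2211, 0.198]
tool_rot: [0.152, 1.999, -0.095]
ft_force: [-0.4, 1.0, -0.9]
grip_width: 0.204
grip_force: 40.0
```

View pics/s7.png

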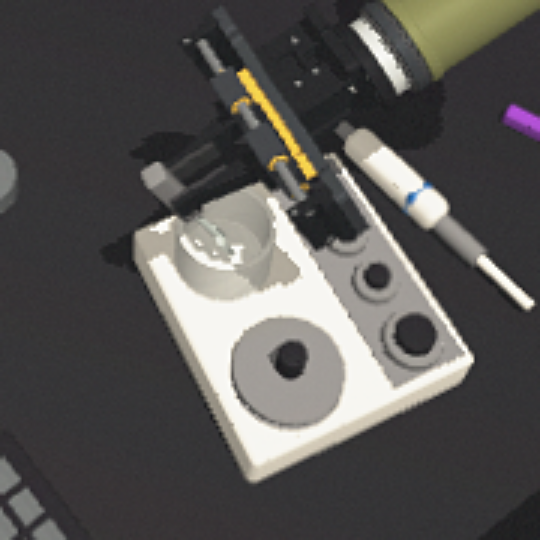

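The fork's prongs are in the well, at (220,235), and were held. I lift it out.

```bash
python3 -m inch '[{"slide":[0,0,0],"angular":[0,0,0],"claw":-1},{"slide":[-0.09,0,-0.04],"angular":[0,0,0],"claw":-1},{"slide":[-0.2,0,-0.09],"angular":[0,0,0],"claw":-1},{"slide":[-0.34,0,-0.153],"angular":[0,0,0],"claw":-1},{"slide":[-0.34,0,-0.153],"angular":[0,0,0],"claw":-1}]'
python3 -c "
from h import *
st();print(relT([.60,.18,.285],81.3,37))"
```

```text
time: 30.15
position: [0.5897, 0.2225, 0.2987]
tool_rot: [0.154, 1.99, -0.09]
ft_force: [0.3, 1.1, 0.2]
grip_width: 0.205
grip_force: 40.0
q [-0.16 -0.13 -0.65  2.23  1.4   0.81 -0.38] pos [0.5897 0.2225 0.2987] x [-0.406  0.068 -0.911] y [0.15  0.989 0.007]
([0.022, -0.162, 0.082], [0.011, 0.957, -0.008])
```

```bash
python3 -m inch '[{"slide":[0,-0.05,0.03],"angular":[0,0.25,0],"claw":-1},{"slide":[0,-0.1,0.06],"angular":[0,0.5,0],"claw":-1},{"slide":[0.02,-0.162,0.082],"angular":[0.01,0.75,0],"claw":-1},{"slide":[0.022,-0.162,0.082],"angular":[0.01,0.95,0],"claw":-1},{"slide":[0.022,-0.162,0.082],"angular":[0.01,0.95,0],"claw":-1}]'
python3 -c "
from h import *
st();print(relT([.60,.08,.28],82,8))"
```

```text
time: 30.65
position: [0.5988, 0.1767, 0.2777]
tool_rot: [0.196, 2.499, -0.066]
ft_force: [0.5, -0.5, -1.1]
grip_width: 0.201
grip_force: 40.0
q [-0.15 -0.1  -0.38  1.96  0.49  0.82  0.62] pos [0.5988 0.1767 0.2777] x [-0.795  0.125 -0.594] y [ 0.156  0.988 -0.001]
([-0.058, -0.381, 0.032], [-0.015, 0.948, -0.03])
```

```bash
python3 -m inch '[{"slide":[-0.03,-0.12,0],"angular":[0,0.25,0],"claw":-1},{"slide":[-0.05,-0.25,0.01],"angular":[0,0.5,0],"claw":-1},{"slide":[-0.058,-0.381,0.03],"angular":[0,0.75,-0.01],"claw":-1},{"slide":[-0.058,-0.381,0.03],"angular":[-0.014,0.943,-0.027],"claw":-1},{"slide":[-0.058,-0.381,0.03],"angular":[-0.014,0.943,-0.027],"claw":-1}]'
python3 -c "
from h import *
st();print(relT([.56,-.13,.22],84.8,0))"
```

```text
time: 31.15
position: [0.6014, 0.0785, 0.2785]
tool_rot: [0.217, 2.991, -0.018]
ft_force: [-0.4, 0.0, -1.0]
grip_width: 0.201
grip_force: 40.0
q [-0.05  0.11 -0.17  1.62  0.07  1.28  1.19] pos [0.6014 0.0785 0.2785] x [-0.979  0.143 -0.142] y [ 0.144  0.99  -0.001]
([0.077, -0.849, 0.227], [-0.01, 0.273, -0.103])
```

```bash
python3 -m inch '[{"slide":[0.02,-0.2,0.05],"angular":[0,0.1,-0.05],"claw":-1},{"slide":[0.04,-0.4,0.1],"angular":[0,0.27,-0.1],"claw":-1},{"slide":[0.07,-0.6,0.15],"angular":[-0.01,0.27,-0.1],"claw":-1},{"slide":[0.077,-0.8,0.227],"angular":[-0.01,0.27,-0.1],"claw":-1},{"slide":[0.077,-0.849,0.227],"angular":[-0.01,0.27,-0.1],"claw":-1},{"slide":[0.077,-0.849,0.227],"angular":[-0.01,0.27,-0.1],"claw":-1}]'
python3 -c "
from h import *
st();print(relT([.5224,-.3307,.08],84.8,0))"
```

```text
time: 31.75
position: [0.5571, -0.1305, 0.2194]
tool_rot: [0.145, 3.136, -0.003]
ft_force: [-0.1, -0.2, -0.3]
grip_width: 0.201
grip_force: 40.0
q [ 0.2   0.16 -0.01  1.67  0.    1.3   1.66] pos [ 0.5571 -0.1305  0.2194] x [-0.996  0.092 -0.002] y [ 0.092  0.996 -0.002]
([0.066, -0.809, 0.559], [-0.003, 0.005, -0.003])
```

```bash
python3 -m inch '[{"slide":[0.02,-0.2,0.05],"angular":[0,0.005,0],"claw":-1},{"slide":[0.04,-0.4,0.1],"angular":[0,0.005,0],"claw":-1},{"slide":[0.06,-0.6,0.15],"angular":[0,0.005,0],"claw":-1},{"slide":[0.066,-0.8,0.25],"angular":[0,0.005,0],"claw":-1},{"slide":[0.066,-0.809,0.4],"angular":[0,0.005,0],"claw":-1},{"slide":[0.066,-0.809,0.5],"angular":[0,0.005,0],"claw":-1},{"slide":[0.066,-0.809,0.559],"angular":[0,0.005,0],"claw":-1},{"slide":[0.066,-0.809,0.559],"angular":[0,0.005,0],"claw":-1}]'
python3 -c "
from h import *
st();print(relT([.5230,-.3307,.03],84.8,0))"
```

```text
time: 32.55
position: [0.5259, -0.3235, 0.079]
tool_rot: [-0.13, -3.138, -0.006]
ft_force: [0.5, 0.9, 0.3]
grip_width: 0.201
grip_force: 40.0
q [ 0.42  0.37  0.11  1.71 -0.05  1.07  2.03] pos [ 0.5259 -0.3235  0.079 ] x [-0.997  0.083  0.001] y [0.083 0.997 0.004]
([0.009, -0.03, 0.196], [0.007, -0.002, 0.015])
```

```bash
python3 -m inch '[{"slide":[0.006,-0.02,0.1],"angular":[0.004,0,0.006],"claw":-1},{"slide":[0.006,-0.02,0.16],"angular":[0.004,0,0.006],"claw":-1},{"slide":[0.006,-0.02,0.195],"angular":[0.004,0,0.006],"claw":-1},{"slide":[0.006,-0.02,0.21],"angular":[0.004,0,0.006],"claw":-1},{"slide":[0.006,-0.02,0.22],"angular":[0.004,0,0.006],"claw":-1},{"slide":[0.006,-0.02,0.22],"angular":[0.004,0,0.006],"claw":-1}]'
python3 -c "
from h import *
st();print(relT([.5230,-.3307,.0207],84.8,0))"
```

```text
time: 33.15
position: [0.5248, -0.3318, 0.0266]
tool_rot: [0.14, 3.136, -0.002]
ft_force: [-0.5, 0.4, 0.6]
grip_width: 0.203
grip_force: 40.0
q [ 0.43  0.43  0.11  1.74 -0.05  0.97  2.04] pos [ 0.5248 -0.3318  0.0266] x [-0.996  0.089 -0.003] y [ 0.089  0.996 -0.001]
([0.008, 0.004, 0.024], [-0.002, 0.005, 0.002])
```

```bash
python3 -m inch '[{"slide":[0,0,0.012],"angular":[0,0.005,0],"claw":-1},{"slide":[0,0,0.022],"angular":[0,0.005,0],"claw":-1},{"slide":[0,0,0.027],"angular":[0,0.005,0],"claw":-1},{"slide":[0,0,0.027],"angular":[0,0.005,0],"claw":-1},{"slide":[0,0,0.027],"angular":[0,0.005,0],"claw":-1}]'
```

```text
time: 33.65
position: [0.5248, -0.332, 0.0207]
tool_rot: [0.141, 3.138, -0.002]
ft_force: [-2.7, 0.7, 6.8]
grip_width: 0.201
grip_force: 40.0
```

Contact with the tray floor. I release, rise and look.

```bash
python3 -m inch '[{"slide":[0,0,0],"angular":[0,0,0],"claw":-0.25},{"slide":[0,0,0],"angular":[0,0,0],"claw":-0.25},{"slide":[0,0,0],"angular":[0,0,0],"claw":-0.25},{"slide":[0,0,0],"angular":[0,0,0],"claw":-0.25},{"slide":[0,0,-0.1],"angular":[0,0,0],"claw":-0.25},{"slide":[0,0,-0.3],"angular":[0,0,0],"claw":-0.25},{"slide":[0,0,-0.5],"angular":[0,0,0],"claw":-0.25},{"slide":[0,0,-0.7],"angular":[0,0,0],"claw":-0.25},{"slide":[0,0,-0.8],"angular":[0,0,0],"claw":-1}]'
python3 -c "
from h import *
st();print(relT([.53,-.1,.25],83,0))"
```

```text
time: 34.55
position: [0.526, -0.3327, 0.2249]
tool_rot: [0.141, 3.133, -0.007]
ft_force: [-0.2, -0.6, -0.3]
grip_width: 0.34
grip_force: 0.0
q [ 0.42  0.26  0.12  1.55 -0.03  1.33  2.03] pos [ 0.526  -0.3327  0.2249] x [-0.996  0.09  -0.006] y [ 0.09   0.996 -0.004]
([0.067, 0.928, -0.104], [-0.007, 0.012, 0.062])
```

```bash
python3 -m inch '[{"slide":[0.01,0.2,-0.1],"angular":[0,0.01,0.06],"claw":-1},{"slide":[0.03,0.4,-0.1],"angular":[0,0.01,0.06],"claw":-1},{"slide":[0.05,0.6,-0.1],"angular":[0,0.01,0.06],"claw":-1},{"slide":[0.067,0.8,-0.1],"angular":[0,0.01,0.06],"claw":-1},{"slide":[0.067,0.928,-0.1],"angular":[0,0.01,0.06],"claw":-1},{"slide":[0.067,0.928,-0.1],"angular":[0,0.01,0.06],"claw":-1}]'
python3 -c "
from h import *
st();print(relT([.4492,.14,.24],81.3,0))
im,W=cloud('side');cv2.imwrite('pics/s8.png',cv2.resize(im['color'][100:384,130:400],None,fx=2,fy=2)[:,:,::-1])"
```

```text
time: 35.15
position: [0.5292, -0.0913, 0.2444]
tool_rot: [-0.173, -3.132, -0.004]
ft_force: [0.3, -0.2, 0.7]
grip_width: 0.005
grip_force: 0.0
q [ 0.16  0.08 -0.04  1.71  0.    1.35  1.58] pos [ 0.5292 -0.0913  0.2444] x [-0.994  0.11   0.005] y [0.11  0.994 0.002]
([0.42, 0.884, 0.022], [0.004, -0.01, 0.079])
```

View pics/s8.png

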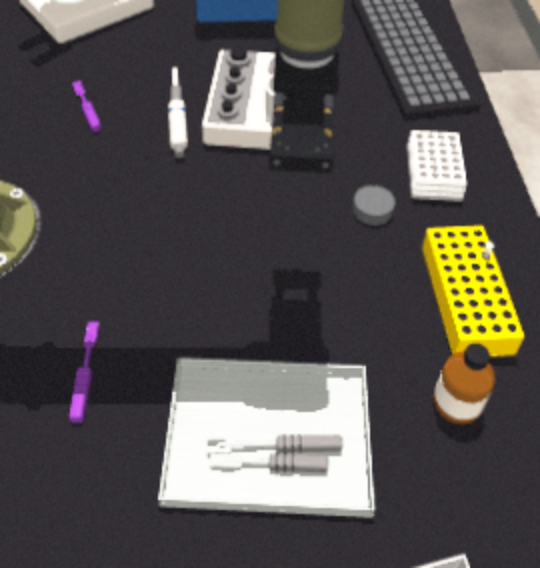

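The fork (275,445) and spatula (270,463) are both in the tray, though closer together than where I laid them; the spatula was probably knocked. I check that both lie flat.

```bash
python3 - <<'E'
from h import *
for n in("side","scene"):
    im,W=cloud(n)
    for q in("probe","spatula","fork"):
        for r in ctrl.outline_of(q,n)[:3]:
            m=r["mask"];p=W[m]
            if m.sum()<20 or np.nanmean(p[:,1])>-.2: continue
            print(n,q,round(r["confidence"],2),np.round(r["bbox"]),[np.round(a,4) for a in cv2.minAreaRect(p[~np.isnan(p[:,0]),:2].astype(np.float32))],"z",np.nanpercentile(p[:,2],[5,50,95]).round(4))
E
```

```text
side spatula 0.58 [264. 332.  60.  10.] [array([ 0.4703, -0.4023]), array([0.0275, 0.1488]), np.float64(86.9492)] z [0.0069 0.0192 0.0252]
side spatula 0.56 [171. 286.  16.  45.] [array([ 0.2203, -0.2631]), array([0.1511, 0.0223]), np.float64(88.2929)] z [0.0017 0.0161 0.0212]
side fork 0.66 [270. 322.  68.  15.] [array([ 0.4843, -0.384 ]), array([0.1718, 0.0315]), np.float64(1.6783)] z [0.0047 0.0192 0.0253]
scene spatula 0.5 [204. 135.  37.  17.] [array([ 0.5485, -0.2649]), array([0.3643, 0.1126]), np.float64(66.1273)] z [0.0159 0.0224 0.0261]
scene fork 0.58 [204. 141.  35.  14.] [array([ 0.4933, -0.3876]), array([0.1474, 0.0299]), np.float64(2.849)] z [0.01   0.0203 0.026 ]
```

The fork was shifted inside the tray (y −0.33 → −0.38), but both handle tops are about 22 mm high, so both lie flat on the floor. On to the keys: run first, then power.

```bash
python3 -m inch '[{"slide":[0.08,0.18,0],"angular":[0,-0.01,0.04],"claw":-1},{"slide":[0.16,0.36,0],"angular":[0,-0.01,0.079],"claw":-1},{"slide":[0.24,0.53,0],"angular":[0,-0.01,0.079],"claw":-1},{"slide":[0.32,0.7,0],"angular":[0,-0.01,0.079],"claw":-1},{"slide":[0.42,0.884,0.022],"angular":[0,-0.01,0.079],"claw":-1},{"slide":[0.42,0.884,0.022],"angular":[0,-0.01,0.079],"claw":-1}]'
python3 -c "
from h import *
st();print(relT([.4502,.3190,.11],81.3,0))"
```

```text
time: 36.2
position: [0.4482, 0.1396, 0.2389]
tool_rot: [-0.239, -3.131, -0.002]
ft_force: [-0.5, -1.3, -0.6]
grip_width: 0.002
grip_force: 0.0
q [-0.07 -0.06 -0.28  1.86 -0.02  1.34  1.08] pos [0.4482 0.1396 0.2389] x [-0.988  0.152  0.002] y [0.152 0.988 0.001]
([0.1, 0.71, 0.517], [0.002, -0.003, -0.001])
```

```bash
python3 -m inch '[{"slide":[0.03,0.2,0],"angular":[0,0,0],"claw":-1},{"slide":[0.06,0.4,0],"angular":[0,0,0],"claw":-1},{"slide":[0.1,0.6,0.05],"angular":[0,0,0],"claw":-1},{"slide":[0.1,0.71,0.2],"angular":[0,0,0],"claw":-1},{"slide":[0.1,0.71,0.4],"angular":[0,0,0],"claw":-1},{"slide":[0.1,0.71,0.517],"angular":[0,0,0],"claw":-1},{"slide":[0.1,0.71,0.517],"angular":[0,0,0],"claw":-1}]'
python3 -c "
from h import *
st();print(relT([.4500,.3185,.0778],81.3,0))"
```

```text
time: 36.9
position: [0.4525, 0.3093, 0.1047]
tool_rot: [-0.255, -3.123, 0.011]
ft_force: [0.3, -0.2, 0.2]
grip_width: 0.002
grip_force: 0.0
q [-0.27  0.24 -0.43  1.84  0.11  1.1   0.67] pos [0.4525 0.3093 0.1047] x [-0.987  0.162  0.008] y [ 0.162  0.987 -0.008]
([0.015, 0.036, 0.107], [-0.015, -0.015, -0.021])
```

```bash
python3 -m inch '[{"slide":[0,0,0],"angular":[0,0,0],"claw":-1},{"slide":[0,0,0],"angular":[0,0,0],"claw":-1}]'
python3 -c "
from h import *
st();print(relT([.4500,.3190,.0778],81.3,0))"
```

```text
time: 37.1
position: [0.4568, 0.3126, 0.112]
tool_rot: [0.256, 3.128, 0.002]
ft_force: [0.1, 1.3, 0.7]
grip_width: 0.004
grip_force: 0.0
q [-0.26  0.24 -0.43  1.83  0.11  1.1   0.67] pos [0.4568 0.3126 0.112 ] x [-0.987  0.163 -0.003] y [0.163 0.987 0.001]
([0.031, 0.021, 0.137], [0.002, 0.005, -0.022])
```

```bash
python3 -m inch '[{"slide":[0.031,0.021,0],"angular":[0,0.005,-0.02],"claw":-1},{"slide":[0.031,0.021,0],"angular":[0,0.005,-0.02],"claw":-1},{"slide":[0.031,0.021,0],"angular":[0,0.005,-0.02],"claw":-1}]'
python3 -c "
from h import *
st();print(relT([.4500,.3190,.0778],81.3,0))"
```

```text
time: 37.4
position: [0.4483, 0.3192, 0.1106]
tool_rot: [-0.237, -3.131, 0.0]
ft_force: [-0.1, -0.8, 0.7]
grip_width: 0.004
grip_force: 0.0
q [-0.27  0.24 -0.44  1.83  0.11  1.1   0.66] pos [0.4483 0.3192 0.1106] x [-0.989  0.151  0.002] y [ 0.151  0.989 -0.   ]
([-0.007, 0.0, 0.131], [-0.0, -0.003, 0.001])
```

```bash
python3 -m inch '[{"slide":[-0.005,0,0.06],"angular":[0,0,0],"claw":-1},{"slide":[-0.005,0,0.1],"angular":[0,0,0],"claw":-1},{"slide":[-0.005,0,0.125],"angular":[0,0,0],"claw":-1},{"slide":[-0.005,0,0.135],"angular":[0,0,0],"claw":-1},{"slide":[-0.005,0,0.135],"angular":[0,0,0],"claw":-1},{"slide":[-0.005,0,0.135],"angular":[0,0,0],"claw":-1}]'
python3 -m inch '[{"slide":[0,0,-0.06],"angular":[0,0,0],"claw":-1},{"slide":[0,0,-0.12],"angular":[0,0,0],"claw":-1},{"slide":[0,0,-0.12],"angular":[0,0,0],"claw":-1}]'
python3 -c "
from h import *
print(relT([.4588,.3758,.0775],81.3,0))"
```

```text
time: 38.0
position: [0.4495, 0.3179, 0.0773]
tool_rot: [-0.239, -3.129, 0.004]
ft_force: [-3.0, -3.8, 14.2]
grip_width: 0.004
grip_force: 7.4
time: 38.3
position: [0.4505, 0.3193, 0.1079]
tool_rot: [-0.239, -3.132, -0.002]
ft_force: [0.3, 0.3, 0.1]
grip_width: 0.006
grip_force: 0.0
([0.001, 0.228, 0.122], [0.002, -0.001, -0.0])
```

```bash
python3 -m inch '[{"slide":[0,0.18,0],"angular":[0,0,0],"claw":-1},{"slide":[0,0.228,0],"angular":[0,0,0],"claw":-1},{"slide":[0,0.228,0],"angular":[0,0,0],"claw":-1},{"slide":[0,0.228,0.06],"angular":[0,0,0],"claw":-1},{"slide":[0,0.228,0.1],"angular":[0,0,0],"claw":-1},{"slide":[0,0.228,0.12],"angular":[0,0,0],"claw":-1},{"slide":[0,0.228,0.126],"angular":[0,0,0],"claw":-1},{"slide":[0,0.228,0.126],"angular":[0,0,0],"claw":-1},{"slide":[0,0.228,0.126],"angular":[0,0,0],"claw":-1}]'
python3 -m inch '[{"slide":[0,0,-0.06],"angular":[0,0,0],"claw":-1},{"slide":[0,0,-0.14],"angular":[0,0,0],"claw":-1},{"slide":[0,0,-0.28],"angular":[0,0,0],"claw":0.2},{"slide":[0,0,-0.28],"angular":[0,0,0],"claw":0.2},{"slide":[0,0,-0.28],"angular":[0,0,0],"claw":0.2}]'
python3 -c "
from h import *
st();print(relT([.5615,.3400,.1460],81.3,0))
im,W=cloud('wrist')
t=(W[...,0]>.49)&(W[...,0]<.64)&(W[...,1]>.27)&(W[...,1]<.42)
print(fit(t,W,.083,.096),fit(t,W,.058,.067))
im,W=cloud('scene');t=(W[...,0]>.49)&(W[...,0]<.64)&(W[...,1]>.27)&(W[...,1]<.42)
print(fit(t,W,.083,.096),fit(t,W,.058,.067))"
```

```text
time: 39.2
position: [0.4581, 0.3733, 0.0772]
tool_rot: [-0.241, -3.13, 0.005]
ft_force: [-6.3, -5.7, 23.0]
grip_width: 0.006
grip_force: 11.2
time: 39.7
position: [0.4586, 0.3738, 0.1442]
tool_rot: [-0.24, -3.13, 0.002]
ft_force: [0.5, -0.0, 0.1]
grip_width: 0.193
grip_force: 0.0
q [-0.34  0.29 -0.46  1.7   0.14  1.19  0.58] pos [0.4586 0.3738 0.1442] x [-0.988  0.153  0.002] y [ 0.153  0.988 -0.002]
([-0.428, -0.071, -0.008], [-0.003, -0.004, -0.003])
(array([0., 0.]), array([0., 0.]), 0.0, 0, np.float64(nan)) (array([0.5296, 0.3613]), array([0.0321, 0.0233]), 80.51, 680, np.float64(0.0619))
(array([0.5603, 0.3396]), array([0.0228, 0.022 ]), 73.87, 86, np.float64(0.091)) (array([0.5602, 0.3405]), array([0.0903, 0.0911]), 64.47, 978, np.float64(0.0633))
  return _methods._mean(a, axis=axis, dtype=dtype,
  ret = ret.dtype.type(ret / rcount)
```

Both keys bottomed and were released. The cap is at (0.561, 0.340). Next I fetch it.

```bash
python3 -m inch '[{"slide":[-0.15,-0.03,0],"angular":[0,0,0],"claw":0.2},{"slide":[-0.3,-0.06,0],"angular":[0,0,0],"claw":0.2},{"slide":[-0.426,-0.071,0],"angular":[0,0,0],"claw":0.2},{"slide":[-0.426,-0.071,0],"angular":[0,0,0],"claw":0.2},{"slide":[-0.426,-0.071,0],"angular":[0,0,0],"claw":0.2}]'
python3 -c "
from h import *
st();print(relT([.5612,.3400,.0775],81.3,0))"
```

```text
time: 40.3
position: [0.5603, 0.34, 0.1418]
tool_rot: [-0.241, -3.126, 0.004]
ft_force: [-0.3, -0.4, 0.5]
grip_width: 0.591
grip_force: 0.0
q [-0.27  0.42 -0.4   1.53  0.17  1.23  0.71] pos [0.5603 0.34   0.1418] x [-0.988  0.153  0.006] y [ 0.153  0.988 -0.003]
([-0.005, 0.002, 0.257], [-0.006, -0.012, -0.003])
```

```bash
python3 -m inch '[{"slide":[-0.004,0.002,0.12],"angular":[0,-0.006,0],"claw":0.2},{"slide":[-0.004,0.002,0.2],"angular":[0,-0.006,0],"claw":0.2},{"slide":[-0.004,0.002,0.245],"angular":[0,-0.006,0],"claw":0.2},{"slide":[-0.004,0.002,0.257],"angular":[0,-0.006,0],"claw":0.2},{"slide":[-0.004,0.002,0.257],"angular":[0,-0.006,0],"claw":0},{"slide":[-0.004,0.002,0.257],"angular":[0,-0.006,0],"claw":-1},{"slide":[-0.004,0.002,0.257],"angular":[0,-0.006,0],"claw":-1},{"slide":[-0.004,0.002,0.257],"angular":[0,-0.006,0],"claw":-1},{"slide":[-0.004,0.002,0.257],"angular":[0,-0.006,0],"claw":-1},{"slide":[-0.004,0.002,0.257],"angular":[0,-0.006,0],"claw":-1}]' 30
python3 -c "
from h import *
st()"
python3 -m inch '[{"slide":[0,0,0],"angular":[0,0,0],"claw":-1},{"slide":[0,0,-0.15],"angular":[0,0,0],"claw":-1},{"slide":[0,0,-0.3],"angular":[0,0,0],"claw":-1},{"slide":[0,0,-0.4],"angular":[0,0,0],"claw":-1},{"slide":[0,0,-0.4],"angular":[0,0,0],"claw":-1}]'
python3 -c "
from h import *
st();print(relT([.5445,.2260,.175],81.3,0))"
```

```text
time: 41.3
position: [0.5621, 0.3412, 0.0805]
tool_rot: [0.239, 3.132, -0.002]
ft_force: [-0.6, -0.4, 3.1]
grip_width: 0.267
grip_force: 30.0
q [-0.28  0.48 -0.39  1.59  0.2   1.12  0.69] pos [0.5621 0.3412 0.0805] x [-0.988  0.152 -0.001] y [ 0.152  0.988 -0.001]
time: 41.8
position: [0.5634, 0.3432, 0.184]
tool_rot: [0.238, 3.127, 0.005]
ft_force: [-0.5, -0.6, -0.3]
grip_width: 0.267
grip_force: 30.0
q [-0.27  0.39 -0.41  1.49  0.16  1.29  0.72] pos [0.5634 0.3432 0.184 ] x [-0.988  0.151 -0.006] y [0.151 0.988 0.004]
([0.004, -0.475, 0.034], [0.008, 0.011, -0.0])
```

```bash
python3 -m inch '[{"slide":[0,-0.15,0],"angular":[0,0.006,0],"claw":-1},{"slide":[0,-0.3,0],"angular":[0,0.006,0],"claw":-1},{"slide":[0.002,-0.45,0],"angular":[0,0.006,0],"claw":-1},{"slide":[0.002,-0.473,0],"angular":[0,0.006,0],"claw":-1},{"slide":[0.002,-0.473,0],"angular":[0,0.006,0],"claw":-1},{"slide":[0.002,-0.473,0],"angular":[0,0.006,0],"claw":-1}]'
python3 -c "
from h import *
st();print(relT([.5450,.2265,.135],81.3,0))"
```

```text
time: 42.4
position: [0.5427, 0.2258, 0.179]
tool_rot: [-0.237, -3.128, 0.0]
ft_force: [-0.6, 1.2, -1.4]
grip_width: 0.268
grip_force: 30.0
q [-0.11  0.25 -0.38  1.67  0.09  1.25  0.91] pos [0.5427 0.2258 0.179 ] x [-0.989  0.15   0.004] y [ 0.15   0.989 -0.001]
([-0.01, 0.004, 0.176], [-0.001, -0.008, 0.002])
```

```bash
python3 -m inch '[{"slide":[-0.007,0.003,0.07],"angular":[0,-0.004,0],"claw":-1},{"slide":[-0.007,0.003,0.12],"angular":[0,-0.004,0],"claw":-1},{"slide":[-0.007,0.003,0.15],"angular":[0,-0.004,0],"claw":-1},{"slide":[-0.007,0.003,0.165],"angular":[0,-0.004,0],"claw":-1},{"slide":[-0.007,0.003,0.175],"angular":[0,-0.004,0],"claw":-1},{"slide":[-0.007,0.003,0.175],"angular":[0,-0.004,0],"claw":-1}]'
```

```text
time: 43.0
position: [0.545, 0.2252, 0.136]
tool_rot: [-0.238, -3.131, 0.002]
ft_force: [-0.2, 0.4, -0.9]
grip_width: 0.265
grip_force: 30.0
```

```bash
python3 -m inch '[{"slide":[0,0,0.006],"angular":[0,0,0],"claw":-1},{"slide":[0,0,0.01],"angular":[0,0,0],"claw":-1},{"slide":[0,0,0.01],"angular":[0,0,0],"claw":-1},{"slide":[0,0,0.01],"angular":[0,0,0],"claw":-1}]'
```

```text
time: 43.4
position: [0.5453, 0.2252, 0.1345]
tool_rot: [0.239, 3.132, -0.001]
ft_force: [0.2, -0.9, 2.7]
grip_width: 0.268
grip_force: 30.0
```

Contact at the expected height. I release, rise and check.

```bash
python3 -m inch '[{"slide":[0,0,0],"angular":[0,0,0],"claw":0.3},{"slide":[0,0,0],"angular":[0,0,0],"claw":0.3},{"slide":[0,0,0],"angular":[0,0,0],"claw":0.3},{"slide":[0,0,0],"angular":[0,0,0],"claw":0.3},{"slide":[0,0,-0.15],"angular":[0,0,0],"claw":0.3},{"slide":[0,0,-0.35],"angular":[0,0,0],"claw":0.3},{"slide":[0,0,-0.55],"angular":[0,0,0],"claw":0.3},{"slide":[-0.1,-0.3,-0.65],"angular":[0,0,0],"claw":0.3},{"slide":[-0.2,-0.6,-0.65],"angular":[0,0,0],"claw":0.3},{"slide":[-0.2,-0.6,-0.65],"angular":[0,0,0],"claw":0.3}]'
python3 -c "
from h import *
im,W=cloud('scene');t=(W[...,0]>.47)&(W[...,0]<.62)&(W[...,1]>.15)&(W[...,1]<.30)
print(fit(t,W,.138,.15),fit(t,W,.112,.12))
sd=ctrl.get_image('side')['color'];
a=cv2.resize(im['color'][90:340,130:400],(540,500));b=cv2.resize(sd[270:370,200:330],(260,200))
c=np.zeros((500,800,3),np.uint8);c[:,:540]=a;c[:200,540:]=b;cv2.imwrite('pics/f.png',c[:,:,::-1])"
```

```text
time: 44.4
position: [0.5704, 0.0788, 0.2963]
tool_rot: [0.236, 3.132, -0.002]
ft_force: [0.7, 0.9, -0.1]
grip_width: 0.649
grip_force: 0.0
(array([0.5452, 0.2263]), array([0.0218, 0.0221]), 56.19, 71, np.float64(0.1448)) (array([0.5447, 0.2255]), array([0.0904, 0.0903]), 20.16, 838, np.float64(0.1169))
```

View pics/f.png

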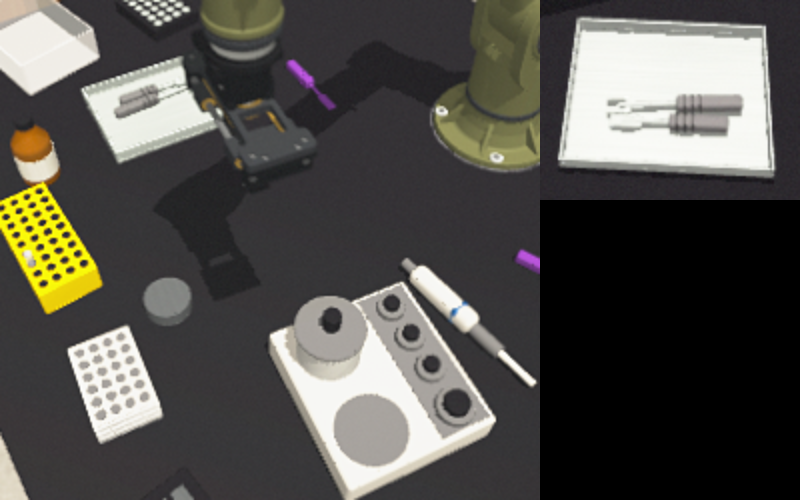

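The cap sits level on the well at (330,335), both tools lie flat in the tray, and the robot is clear. I hand the job in.

```bash
python3 -c "
from bench import ctrl
print(ctrl.close_job())"
```

```text
the job is handed in; nothing more can be done
None
```

The job is handed in after about 44 s: I treated the spatula and then the fork in the well and laid them flat in the tray (no probe was found), pressed the keys in the order asked and put the cap back on; the fork was knocked a few centimetres inside the tray afterwards but still lay flat.

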